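Load two slide carriers on a bench dipping machine

ROBOT

A 6-joint arm with a two-finger parallel gripper is mounted at the origin on the work surface. World frame = base frame: x ahead of the robot, y to its left, z up, the work surface at z = 0. Lengths are in m, angles in rad, forces in N, time in s.
With the tool pointing down it reaches from about 0.35 to 0.875 m from the base axis. Payload 4.2 kg.
Tool frame: the origin (TCP) lies between the finger pads; the fingertips stand 8 mm ahead of it and the grasp point (between the pads) lies 11 mm behind it; z points along the fingers, y is the line along which they close (so a half turn about z gives the same grasp; the last joint's range is limited). The gripper opens to 85 mm and grips with 20 to 120 N. Pads are 22 mm wide; open, the fingers measure 114 mm over their backs; the gripper's body (76 mm by 85 mm) begins 54 mm behind the grasp point. The pads swing forward as they close: fully open they stand 13 mm farther back than shut.
Start: joints at [-0.865, 0.385, 0.008, 0, -1.194, -0.259], TCP at [0.27, -0.564, 0.239] pointing down, gripper open.
Joint ranges: [-3.14, 3.14], [-1.21, 2.06], [-1.07, 1.41], [-3.16, 2.05], [-2.99, -0.16], [-3.1, 3.1]. Speed limits (rad/s): [2.79, 2.79, 3.14, 3.14, 3.14, 3.14].

INTERFACE

Orientations are given as [roll, pitch, yaw] about the fixed x, y, z axes, in that order (R = Rz(yaw) Ry(pitch) Rx(roll)).
In Python, from station import * gives the robot as it stands.
- The arm moves only by the shell command python3 -m crank 'ROWS'. ROWS is JSON, one flat list of numbers, 7 for each row, row after row: the opening, from -1 (shut) to 1 (fully open), so that 0 is half open, then the shift along the tool's x, y, z as a fraction of full scale, then the turn, a rotation vector about the tool's x, y, z as a fraction of full scale. In form: [hand, tx, ty, tz, ax, ay, az, hand, tx, ty, tz, ax, ay, az, ...]. A call has 1 to 8 rows; each row is the pose to reach, as a shift and turn from the pose commanded when the call began, along the tool's axes at that moment; what a row does not reach only later rows make up. Full scale, the value 1, is 40 cm for a shift and 90 degrees for a turn. A row lasts 1/8 s, in which the tool goes at most 62.5 mm and 10.7 degrees, less where a joint would pass 70% of its speed; a pose out of reach is approached as far as the arm can. A call with a number of a shift or a turn outside -1 to 1 is refused whole. A call with a gripper value outside its range is refused whole. The fingers move at their own pace and stop on an object; the grip force is fixed at half the most. Time passes only in rows, so rows that repeat a pose let the fingers close. It gives the time, the measured TCP pose, the force, the opening and the grip force at its end, in the units of the state.
- sense(): the state, without advancing time (a new reading comes with each control period).
- snapshot(name): name is "scene" or "side" or "wrist"; returns a dict with "image" (384x512x3 uint8, red, green, blue), "fx", "fy", "cx", "cy" (pixels), "k1" (the pictures are not rectified: a ray, as slopes to the right and down, at radius r is drawn at 1 + k1 r^2 times it, then the intrinsics apply), "cam_to_world" (4x4, takes a point from camera to world coordinates); the wrist camera has in their place "tool_from_camera" (4x4, takes a point from camera to tool coordinates, whose origin is the TCP and whose axes are the flange's). Camera axes: x right, y down, z forward; pixel columns grow to the right and rows downward; lengths in m; the calibration is good to about 2 mm. A picture is of the moment at which its call begins: read the wrist's pose just before it. There is no depth.
- finish_job(): hands the job in; it is judged then, once.
The state is a dict: "time_s": time; "q": joint angles; "joint_velocities": joint speeds; "joint_efforts": joint torques, N m; "eef_pos": TCP position; "tool_rot": TCP orientation; "contact_force": force on the tool from outside, world axes, zero at the start; "moment": the same for the moment, N m; "opening": finger opening in m; "grip_force": force on a finger pad.
Only numpy, scipy, OpenCV 4.12 (cv2) and the standard library are available. Lean on these libraries where they do the work, as an engineer would, in place of code of your own. Each camera call takes 0.05 s, during which the arm holds its last target. There are 200 camera calls.

TASK

Load the dipping machine: hang the blue slide carrier by its eye on the peg over the blue bath and the yellow carrier on the peg over the yellow bath, each pushed in past the red gravity flap so that the flap lifts and drops shut behind the eye, and let them hang free and still. Keep the carriers upright all the while, since they hold glass slides, and leave the white carrier and the other things on the bench where they stand.

Things in the scene. Friction and masses are not known exactly. Their poses are not given: they have to be found in the camera images.
- carrier_blue: Blue slide carrier, rigid, ~220 g, 158 mm tall, standing on a 40 mm drain block. Origin: centre of underside; z up, x along the crossbar (at start within 35 deg of away from the robot). Basket 60 (x) x 36 x 60 mm high; stem 24 x 12; crossbar 180 (x) x 12 (y) x 20 (z) mm centred 105 mm up, ribbed grip ends at x = -75 and +75 mm, fingers closing along y. Eye on top, hole along y.
- carrier_yellow: Yellow slide carrier, rigid, ~220 g, 158 mm tall, standing on a 40 mm drain block. Origin: centre of underside; z up, x along the crossbar (at start within 35 deg of away from the robot). Basket 60 (x) x 36 x 60 mm high; stem 24 x 12; crossbar 180 (x) x 12 (y) x 20 (z) mm centred 105 mm up, ribbed grip ends at x = -75 and +75 mm, fingers closing along y. Eye on top, hole along y.
- carrier_white: White slide carrier of the same shape and size as the blue one, standing on the bench in front of the machine; not part of the job; origin at the centre of its underside.
- eye_blue (a point): Centre of the blue carrier's eye: octagonal ring 10 mm thick (along y), hole 30 mm across, bar 8 mm, 46 mm outside; 135 mm above the carrier's underside. Axes as the carrier's; the peg passes through the hole along y.
- eye_yellow (a point): Centre of the yellow carrier's eye: octagonal ring 10 mm thick (along y), hole 30 mm across, bar 8 mm, 46 mm outside; 135 mm above the carrier's underside. Axes as the carrier's; the peg passes through the hole along y.
- dipper: Dipping machine, fixed. Base 110 (x) x 260 (y) x 12 mm, middle post 30 x 24 mm, white drive head (x -55 to +33, y -125 to +125, z 282 to 332 mm) over the pegs: the gripper must lean back some 20 to 45 deg, on the robot's side. Origin: centre of underside; x away from the robot, y left, turned up to 15 deg. Flap brackets hang down to 257 mm, 95 mm from the centre.
- peg_left (a point): Point on the axis of the peg to +y, 55 mm from the machine's centre, 220 mm above the bench; axes as the machine's. Peg: level round steel, 10 mm diameter, along y from the post (12 mm from centre) to its free tip (125 mm). A hung eye's centre is 10 mm below the axis and 30 to 80 mm from the machine's centre.
- peg_right (a point): The same on the peg to -y: its free tip points to -y.
- flap_left (a joint): Red gravity flap of the +y peg, 24 mm wide, 40 long, 35 g, hinged 47 mm above the peg axis, 95 mm from the machine's centre. 0 rad: hanging on its stop, edge 7 mm above the axis and 89 mm from the centre, blocking the way out. Swings only inwards and up (to 1.4 rad) when an eye is pushed in; falls shut once an eye held 5 mm below the axis has its centre within 60 mm of the machine's centre.
- flap_right (a joint): Red gravity flap of the -y peg, 24 mm wide, 40 long, 35 g, hinged 47 mm above the peg axis, 95 mm from the machine's centre. 0 rad: hanging on its stop, edge 7 mm above the axis and 89 mm from the centre, blocking the way out. Swings only inwards and up (to 1.4 rad) when an eye is pushed in; falls shut once an eye held 5 mm below the axis has its centre within 60 mm of the machine's centre.
- bath_blue: Blue open bath 90 (x) x 85 (y) x 40 mm, fixed on the machine's base under one of the pegs, rim 52 mm above the bench. Origin: centre of its underside, 66 mm to the +y or -y side of the machine's centre.
- drain_left: Grey drain block on the left, fixed, 110 (x) x 80 (y) x 40 mm, the blue or the yellow carrier stands on it. Origin: centre of underside.
- drain_right: The same on the right, with the other carrier.
- bath_yellow: Yellow bath of the same size under the other peg.
- tip_box: Bystander: blue pipette-tip box 110 x 75 x 56 mm, loose, origin at the centre of its underside.
- tube_rack: Bystander: orange tube rack 120 x 60 x 67 mm, loose, origin at the centre of its underside.
- reagent_bottle: Bystander: amber bottle, diameter 64, height 150 mm, loose, origin at the centre of its underside.
- media_bottle: Bystander: clear bottle with a green cap, diameter 66, height 130 mm, loose, origin at the centre of its underside.
- beaker: Bystander: glass beaker, diameter 70, height 85 mm, loose, origin at the centre of its underside.
- dish_stack: Bystander: stack of four petri dishes, diameter 90, height 58 mm, loose, origin at the centre of its underside.
- timer: Bystander: white bench timer 55 x 75 x 24 mm, loose, origin at the centre of its underside.
There are look-alikes about, which are no part of the job. Leave any orange or pink look-alike of the carrier_blue alone.

How it is judged:
By the outcome, as a careful person would: the job done as asked, in the order asked, and still so for the second after the job is handed in, with the robot touching nothing.
It also fails if it takes over 72 s, if anything falls off the work surface, if the arm or the gripper's body presses on something with over 40 N, if the wrist force passes 120 N, or if a joint passes its speed limit or range.

## Working session

There is one attempt and no reset: what is moved stays moved. The work goes in short steps, Python scripts to look and compute and a shell command to move; the robot and the scene stay as the last step left them, time stands still between calls to the robot, and variables do not carry over. Pictures are saved under pics/ and viewed, at most 10 in all, crops included, and the job is handed in when it is done.

```bash
mkdir -p pics; ls
python3 - <<'E'
from station import *
import cv2,numpy as np
for n in ["scene","side"]:
    s=snapshot(n); cv2.imwrite(f"pics/{n}0.png",cv2.cvtColor(s["image"],cv2.COLOR_RGB2BGR))
    np.save(f"{n}.npy",s,allow_pickle=True)
    print(n,s["fx"],s["cx"],s["cy"],s["k1"],np.round(s["cam_to_world"],3).tolist())
print(sense())
E
```

```text
pics
scene 489.0147474046606 245.91008135215588 192.13653189486251 -0.21231841854577924 [[-0.885, -0.297, 0.358, -0.079], [-0.465, 0.563, -0.683, 1.135], [0.001, -0.771, -0.637, 1.148], [0.0, 0.0, 0.0, 1.0]]
side 438.0352023051232 262.112092226109 187.85284998653037 -0.08773781387177304 [[-0.725, -0.528, 0.443, -0.077], [-0.689, 0.554, -0.467, 0.652], [0.001, -0.644, -0.765, 1.125], [0.0, 0.0, 0.0, 1.0]]
{'time_s': 0.1, 'q': array([-8.65377914e-01,  3.85512465e-01,  6.73640944e-03, -4.15450879e-04,
       -1.19399455e+00, -2.58566459e-01]), 'joint_velocities': array([-0.00103662, -0.00243255,  0.00302621, -0.00026093,  0.00102166,
       -0.00025547]), 'joint_efforts': array([ 2.26447592e-04, -3.93319917e+01,  1.88929152e+01,  4.19787839e+00,
       -2.58066946e-03,  2.38642897e-06]), 'eef_pos': array([ 0.26985095, -0.56317593,  0.23830384]), 'tool_rot': array([ 3.13958528e+00, -1.31649083e-04, -2.69489381e+00]), 'contact_force': array([-0.52783978, -0.01938696,  0.53160165]), 'moment': array([-0.0609706 ,  0.04355653,  0.0348402 ]), 'grip_force': 0.0, 'opening': 0.08535312269847582}
```

View pics/scene0.png

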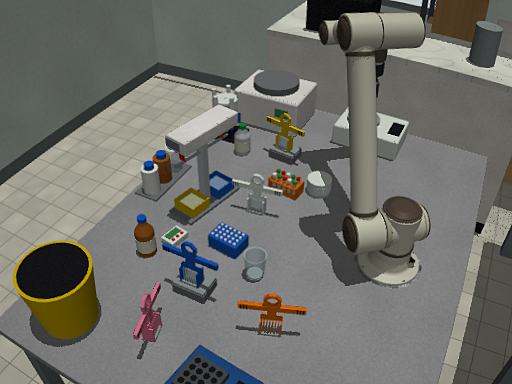

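View pics/side0.png

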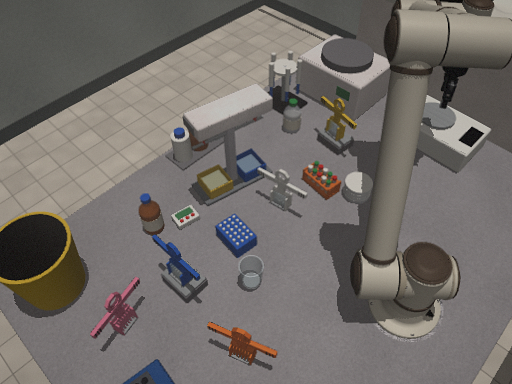

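Scene picture: blue carrier at (192,265) on the left drain, yellow at (285,135) on the right drain, white at (257,192). The look-alikes are pink (150,315) and orange (272,312). The yellow bath (192,203) is on the +y side and the blue bath (220,184) on the −y side, so the carriers swap sides. I'll enlarge these to measure them.

```bash
cat > h.py <<'E'
import numpy as np,cv2
from scipy.optimize import least_squares
S={n:np.load(f"{n}.npy",allow_pickle=True).item() for n in ["scene","side"]}
def ray(s,u,v):
    K=np.array([[s["fx"],0,s["cx"]],[0,s["fy"],s["cy"]],[0,0,1]])
    p=cv2.undistortPoints(np.array([[[u,v]]],float),K,np.array([s["k1"],0,0,0]))[0,0]  # fine approx
    T=s["cam_to_world"]; d=T[:3,:3]@np.r_[p,1]; return T[:3,3],d/np.linalg.norm(d)
def proj(s,P):
    T=np.linalg.inv(s["cam_to_world"]); p=T[:3,:3]@P+T[:3,3]; a=p[:2]/p[2]; a=a*(1+s["k1"]*(a@a))
    return np.array([s["fx"]*a[0]+s["cx"],s["fy"]*a[1]+s["cy"]])
def tri(a,b):
    R=[ray(S["scene"],*a),ray(S["side"],*b)]
    A=sum(np.eye(3)-np.outer(d,d) for _,d in R); y=sum((np.eye(3)-np.outer(d,d))@o for o,d in R)
    P=np.linalg.solve(A,y); return P,[round(float(np.linalg.norm(proj(S[n],P)-q)),1) for n,q in (("scene",a),("side",b))]
def atz(n,uv,z):
    o,d=ray(S[n],*uv); return o+d*(z-o[2])/d[2]
E
python3 - <<'E'
from h import *
t=[]
for n,bx in [("scene",[(155,235),(255,105),(150,100)]),("side",[(145,228),(308,90),(170,80)])]:
    row=[]
    for i,(x,y) in enumerate(bx):
        w,h=(66,75) if i<2 else (110,124)
        f=4 if i<2 else 2.42
        c=cv2.cvtColor(S[n]["image"][y:y+h,x:x+w],cv2.COLOR_RGB2BGR)
        row.append(cv2.resize(c,(264,298),interpolation=cv2.INTER_CUBIC))
    t.append(np.hstack(row))
cv2.imwrite("pics/crops.png",np.vstack(t))
E
```

```text
(no output)
```

View pics/crops.png

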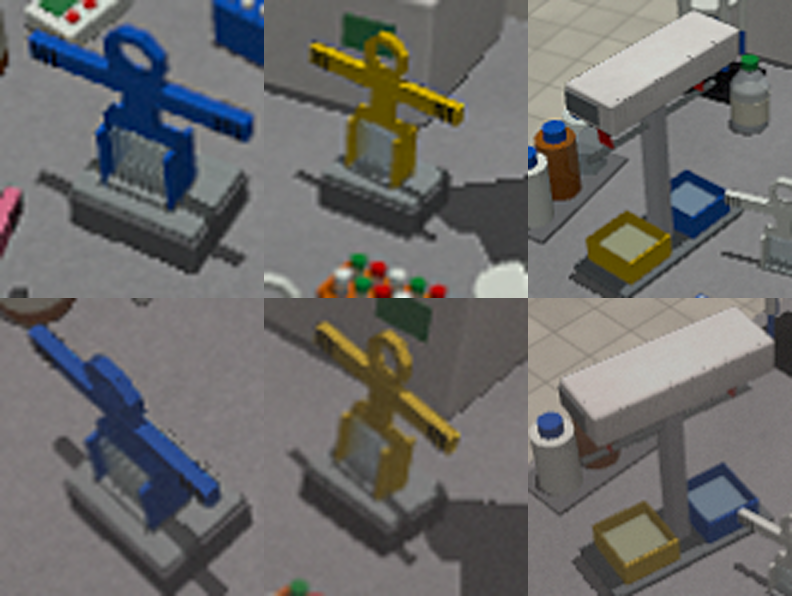

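The crops confirm it. Blue has its eye at scene (189,248) and bar ends at (163,247) and (217,266). Yellow has its eye at (285,120) and bar ends at (267,118) and (304,133). Both are the true colours and stand on drain blocks, unlike the pink and orange ones. Next I fit the poses from both views.

Run:
```python
from h import *
def fit(obs,x0):
    def W(p,P): c,s=np.cos(p[2]),np.sin(p[2]); return np.array([p[0]+c*P[0]-s*P[1],p[1]+s*P[0]+c*P[1],P[2]])
    f=lambda p:np.concatenate([proj(S[n],W(p,np.array(P)/1000))-uv for n,P,uv in obs])
    r=least_squares(f,x0,loss="soft_l1"); print(np.round(r.x,4),np.round(f(r.x).reshape(-1,2),1).tolist())
def car(a,b): 
    K=[(88,6,145),(-88,6,145),(0,0,175)]
    return [("scene",k,u) for k,u in zip(K,a)]+[("side",k,u) for k,u in zip(K,b)]
fit(car([(163.2,247.3),(217,266.4),(189.5,248.1)],[(154.2,238.1),(198,275.8),(175,251.2)]),[.4,.4,0])
fit(car([(267.5,118.1),(304,133.2),(285,119.6)],[(322,98.8),(355.8,125.8),(339.8,105.6)]),[.4,-.4,0])
T=[(33,125,332),(-55,125,332),(-55,-125,332),(33,-125,332)]
B=[(45,108.5,52),(45,23.5,52),(-45,23.5,52),(-45,108.5,52)]
fit([("scene",k,u) for k,u in zip(T,[(166.3,136.7),(182.1,143.8),(239.2,112.5),(217.5,105)])]+[("side",k,u) for k,u in zip(T,[(184.2,114.2),(196.7,129.6),(272,97.5),(257.5,84.2)])]+[("scene",k,u) for k,u in zip(B,[(174.6,202.1),(191.3,188.3),(210,201.3),(193.8,214.6)])],[.6,0,0])
for n,a,b in [("white eye",(260.5,180),(281.5,173)),]: print(n,np.round(tri(a,b)[0],3),tri(a,b)[1])
# tip box, beaker etc rough, ground points
for n,uv in [("tipbox",(229,247)),("beaker",(255,275)),("timer",(175,238)),("dish",(318,190)),("rack",(286,192)),("amber",(147,252)),("greencap",(243,150)),("pink",(150,340)),("orange",(271,331)),("white",(257,210)),("bot1",(160,180))]: print(n,np.round(atz("scene",uv,0.0)[:2],2))
```

```text
[0.4926 0.3753 0.044 ] [[0.2, -1.0], [0.8, -0.0], [0.7, -0.8], [-1.7, 0.4], [-0.2, 1.5], [-0.7, -1.6]]
[ 0.5354 -0.3777 -0.1984] [[0.2, 0.1], [0.7, 0.2], [2.1, -1.3], [-1.2, 0.1], [-0.9, 0.5], [-0.0, -0.9]]
[ 0.6692  0.0167 -0.1965] [[-0.8, -1.2], [3.7, 1.6], [0.1, -0.2], [1.8, -0.9], [-3.6, 0.9], [-0.5, 3.2], [0.3, 1.0], [-2.6, -0.9], [0.1, -1.8], [0.4, 0.0], [0.4, -2.7], [-0.3, -3.3]]
white eye [ 0.482 -0.029  0.141] [2.1, 2.4]
tipbox [0.48 0.18]
beaker [0.36 0.25]
timer [0.66 0.23]
dish [ 0.33 -0.23]
rack [ 0.44 -0.17]
amber [0.71 0.32]
greencap [ 0.7  -0.33]
pink [0.5  0.59]
orange [0.22 0.41]
white [ 0.49 -0.03]
bot1 [ 0.89 -0.01]
```

```bash
cat > ik.py <<'E'
import numpy as np
from scipy.spatial.transform import Rotation as R
def des(yaw,lean,flip):  # tool y along -/+ carrier y, tool z forward-down
    z=np.array([np.sin(lean),0,-np.cos(lean)]); y=np.array([0,1.,0])*(1 if flip else -1)
    return R.from_euler("z",yaw)*R.from_matrix(np.c_[np.cross(y,z),y,z])
def wrist(Rd,q1,phi):
    C=(R.from_euler("z",-.8654)*R.from_euler("y",.3788)).inv()
    R0=R.from_euler("xyz",[3.1396,-.0001,-2.6949])
    Cc=(R.from_euler("y",1.194)*R.from_euler("x",.2586)).inv()*C*R0
    M=(R.from_euler("z",q1)*R.from_euler("y",phi)).inv()*Rd*Cc.inv()
    a=M.as_euler("XYX")   # q4, -q5, -q6
    return a[0],-a[1],-a[2]
E
python3 - <<'E'
from ik import *
for n,yaw,x,y in [("blue",.044,.36,.37),("right",-.197,.56,-.07),("yel",-.198,.41,-.35),("left",-.197,.58,.08)]:
  for fl in (0,1):
    for lean in (.5,.7):
      print(n,fl,lean,[np.round(wrist(des(yaw,lean,fl),np.arctan2(y,x),p),2).tolist() for p in (.1,.5)])
E
```

```text
blue 0 0.5 [[-0.37, -1.12, 0.71], [-0.5, -0.76, 0.5]]
blue 0 0.7 [[-0.55, -1.0, 0.62], [-0.78, -0.68, 0.29]]
blue 1 0.5 [[-0.37, -1.12, -2.43], [-0.5, -0.76, -2.64]]
blue 1 0.7 [[-0.55, -1.0, -2.52], [-0.78, -0.68, -2.85]]
right 0 0.5 [[-0.04, -0.97, 1.48], [-0.06, -0.57, 1.45]]
right 0 0.7 [[-0.07, -0.77, 1.47], [-0.13, -0.37, 1.4]]
right 1 0.5 [[-0.04, -0.97, -1.66], [-0.06, -0.57, -1.69]]
right 1 0.7 [[-0.07, -0.77, -1.67], [-0.13, -0.38, -1.75]]
yel 0 0.5 [[0.27, -1.04, 2.17], [0.39, -0.66, 2.34]]
yel 0 0.7 [[0.42, -0.88, 2.25], [0.66, -0.53, 2.57]]
yel 1 0.5 [[0.27, -1.04, -0.98], [0.39, -0.66, -0.8]]
yel 1 0.7 [[0.42, -0.88, -0.89], [0.66, -0.53, -0.58]]
left 0 0.5 [[-0.19, -1.0, 1.17], [-0.28, -0.61, 1.05]]
left 0 0.7 [[-0.29, -0.82, 1.11], [-0.51, -0.45, 0.85]]
left 1 0.5 [[-0.19, -1.0, -1.97], [-0.28, -0.61, -2.09]]
left 1 0.7 [[-0.29, -0.82, -2.03], [-0.51, -0.45, -2.29]]
```

```bash
cat >> ik.py <<'E'
import sys
def pose():
    from station import sense
    s=sense(); return np.array(s["eef_pos"]),R.from_euler("xyz",s["tool_rot"]),s
def plan(g,yaw,lean,flip,frm=None):   # grasp point g in world -> row numbers
    p,Rc,s=pose()
    if frm is not None: p,Rc=frm
    Rd=des(yaw,lean,flip); t=np.array(g)+Rd.as_matrix()[:,2]*.011
    sh=Rc.inv().apply(t-p)/.4; tu=(Rc.inv()*Rd).as_rotvec()/(np.pi/2)
    print("row",np.round(np.r_[sh,tu],3).tolist(),"rows>=",round(max(np.linalg.norm(sh)*.4/.0625,np.linalg.norm(tu)*90/10.7),1),"t",round(s["time_s"],1))
    return t,Rd
E
python3 - <<'E'
from ik import *
from station import *
print(np.round(snapshot("wrist")["tool_from_camera"],3).tolist())
f=plan([.42,.0,.32],0,.61,0)
plan([.32,.372,.24],.044,.61,0,f)
E
```

```text
[[0.001, -0.96, -0.281, 0.071], [1.0, 0.001, -0.001, 0.0], [0.001, -0.281, 0.96, -0.135], [0.0, 0.0, 0.0, 1.0]]
row [-0.961, 1.101, -0.18, 0.518, 0.119, -1.645] rows>= 14.5 t 0.1
row [-0.319, -0.931, 0.021, 0.016, 0.0, -0.023] rows>= 6.3 t 0.1
```

Run:
```python
from ik import *
f=plan([.34,-.25,.34],-.1,.3,1)
f=plan([.42,.05,.34],0,.4,1,f)
plan([.30,.372,.25],.044,.55,1,f)
```

```text
row [-0.503, 0.627, -0.227, 0.053, -0.187, 0.345] rows>= 5.3 t 0.1
row [-0.121, 0.767, 0.037, -0.022, -0.064, -0.06] rows>= 5.0 t 0.1
row [0.36, 0.806, 0.09, -0.013, -0.095, -0.025] rows>= 5.7 t 0.1
```

```bash
python3 -m crank '[1,-0.5,0.63,-0.23,0.05,-0.19,0.34, 1,-0.5,0.63,-0.23,0.05,-0.19,0.34, 1,-0.5,0.63,-0.23,0.05,-0.19,0.34, 1,-0.5,0.63,-0.23,0.05,-0.19,0.34, 1,-0.5,0.63,-0.23,0.05,-0.19,0.34, 1,-0.5,0.63,-0.23,0.05,-0.19,0.34, 1,-0.5,0.63,-0.23,0.05,-0.19,0.34, 1,-0.5,0.63,-0.23,0.05,-0.19,0.34]' && python3 -m crank '[1,-0.12,0.77,0.04,-0.02,-0.06,-0.06, 1,-0.12,0.77,0.04,-0.02,-0.06,-0.06, 1,-0.12,0.77,0.04,-0.02,-0.06,-0.06, 1,-0.12,0.77,0.04,-0.02,-0.06,-0.06, 1,-0.12,0.77,0.04,-0.02,-0.06,-0.06, 1,-0.12,0.77,0.04,-0.02,-0.06,-0.06, 1,-0.12,0.77,0.04,-0.02,-0.06,-0.06]'
python3 - <<'E'
from ik import *
p,Rc,s=pose(); print(p,np.round(s["q"],2))
plan([.31,.372,.24],.044,.55,1)
E
```

```text
time_s: 1.15
eef_pos: [0.3414, -0.2502, 0.3309]
tool_rot: [3.138, 0.304, 3.049]
contact_force: [0.1, 0.5, -0.6]
opening: 0.0852
grip_force: 0.0
time_s: 2.02
eef_pos: [0.42, 0.0517, 0.3306]
tool_rot: [-3.141, 0.397, -3.134]
contact_force: [-0.2, -0.3, 0.0]
opening: 0.0854
grip_force: 0.0
[0.4200118  0.05169297 0.33057092] [ 0.67 -0.25 -0.63  0.31 -0.9  -2.4 ]
row [0.331, 0.804, 0.131, -0.011, -0.097, -0.021] rows>= 5.6 t 2.0
```

Run:
```python
from ik import *
print(np.round(wrist(des(0,.4,1),.67,.38),2))
for q1 in (.9,1.1,1.3):
  for ph in (.2,.6):
    for fl in(0,1): print(q1,ph,fl,np.round(wrist(des(.044,.55,fl),q1,ph),2))
```

```text
[-0.31 -0.9  -2.4 ]
0.9 0.2 0 [-0.48 -1.04  0.54]
0.9 0.2 1 [-0.47 -1.04 -2.6 ]
0.9 0.6 0 [-0.66 -0.7   0.26]
0.9 0.6 1 [-0.66 -0.7  -2.88]
1.1 0.2 0 [-0.53 -1.14  0.35]
1.1 0.2 1 [-0.53 -1.14 -2.8 ]
1.1 0.6 0 [-0.68 -0.8   0.07]
1.1 0.6 1 [-0.68 -0.8  -3.07]
1.3 0.2 0 [-0.55 -1.24  0.16]
1.3 0.2 1 [-0.55 -1.24 -2.98]
1.3 0.6 0 [-0.68 -0.91 -0.1 ]
1.3 0.6 1 [-0.68 -0.91  3.04]
```

Run:
```python
from ik import *
plan([.418-.055,.372,.145+.09],.044,.5,1)
```

```text
row [0.215, 0.803, 0.194, -0.011, -0.066, -0.021] rows>= 5.5 t 2.0
```

```bash
python3 -m crank '[1,0.215,0.8,0.19,-0.01,-0.066,-0.02, 1,0.215,0.8,0.19,-0.01,-0.066,-0.02, 1,0.215,0.8,0.19,-0.01,-0.066,-0.02, 1,0.215,0.8,0.19,-0.01,-0.066,-0.02, 1,0.215,0.8,0.19,-0.01,-0.066,-0.02, 1,0.215,0.8,0.19,-0.01,-0.066,-0.02, 1,0.215,0.8,0.19,-0.01,-0.066,-0.02, 1,0.215,0.8,0.19,-0.01,-0.066,-0.02]'
cat > wr.py <<'E'
import sys,cv2,numpy as np
from ik import *
from station import snapshot
def shot(name):
    p,Rc,s=pose(); w=snapshot("wrist"); im=cv2.cvtColor(w["image"],cv2.COLOR_RGB2BGR)
    T=np.eye(4); T[:3,:3]=Rc.as_matrix(); T[:3,3]=p
    w["cam_to_world"]=T@w["tool_from_camera"]; np.save(f"{name}.npy",w,allow_pickle=True)
    return w,im,s
def dots(w,im,pts):
    from h import proj
    for P in pts:
        u=proj(w,np.array(P)); 
        if abs(u).max()<2000: cv2.circle(im,(int(round(u[0])),int(round(u[1]))),2,(255,0,255),-1)
def carpts(x,y,yaw,z):
    c,s=np.cos(yaw),np.sin(yaw)
    L=[(-90,6,115),(-90,-6,115),(90,6,115),(-90,6,95),(-90,-6,95),(0,0,135),(0,0,158)]
    return [(x+(c*a-s*b)/1e3,y+(s*a+c*b)/1e3,z+h/1e3) for a,b,h in L]
E
python3 - <<'E'
from wr import *
w,im,s=shot("w1"); print(np.round(s["q"],2),s["eef_pos"],w["fx"],w["k1"])
dots(w,im,carpts(.4926,.3753,.044,.04)); cv2.imwrite("pics/w1.png",im)
E
```

```text
time_s: 3.02
eef_pos: [0.3979, 0.3616, 0.2556]
tool_rot: [-3.132, 0.43, -3.058]
contact_force: [0.4, -0.7, -0.1]
opening: 0.0857
grip_force: 0.0
[ 1.21  0.09 -0.61  0.58 -0.77 -3.1 ] [0.3978924  0.36155917 0.255606  ] 294.5223476001065 -0.04417058624883562
```

View pics/w1.png

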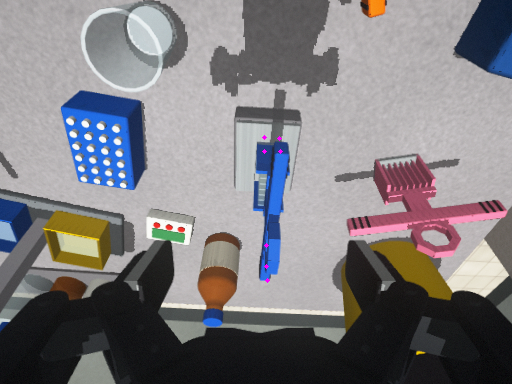

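The wrist picture shows the blue carrier's near bar end at about (282,145), some 10 px to the right of the predicted (272,138). Joint 6 is at its limit of −3.1, so I'll use the half-turned grasp for blue.

```bash
python3 -m crank '[1,0,0,-0.1,0,0,-0.9,1,0,0,-0.1,0,0,-0.9,1,0,0,-0.1,0,0,-0.9,1,0,0,-0.1,0,0,-0.9,1,0,0,-0.1,0,0,-0.9,1,0,0,-0.1,0,0,-0.9,1,0,0,-0.1,0,0,-0.9,1,0,0,-0.1,0,0,-0.9]'
python3 - <<'E'
from ik import *
plan([.418-.055,.375,.145+.08],.02,.65,0); print(np.round(pose()[2]["q"],2))
E
```

```text
time_s: 4.08
eef_pos: [0.3806, 0.3601, 0.2931]
tool_rot: [-2.714, 0.057, -1.629]
contact_force: [-0.7, 0.2, -0.5]
opening: 0.0851
grip_force: 0.0
row [-0.025, 0.107, 0.164, 0.107, 0.116, -1.057] rows>= 9.0 t 4.1
[ 1.26  0.04 -0.56  0.53 -0.88 -1.65]
```

```bash
python3 -m crank '[1,-0.02,0.1,0.1,0.1,0.11,-1,1,-0.02,0.1,0.1,0.1,0.11,-1,1,-0.02,0.1,0.1,0.1,0.11,-1,1,-0.02,0.1,0.1,0.1,0.11,-1,1,-0.02,0.1,0.1,0.1,0.11,-1,1,-0.02,0.1,0.1,0.1,0.11,-1,1,-0.02,0.1,0.1,0.1,0.11,-1,1,-0.02,0.1,0.1,0.1,0.11,-1]';  python3 - <<'E'
from ik import *
plan([.418-.05,.375,.145+.07],.02,.65,0); print(np.round(pose()[2]["q"],2))
E
```

```text
time_s: 5.08
eef_pos: [0.3616, 0.3727, 0.2408]
tool_rot: [-3.033, -0.621, -0.195]
contact_force: [0.5, -0.3, 0.8]
opening: 0.0855
grip_force: 0.0
row [-0.025, -0.003, 0.089, 0.012, 0.012, -0.111] rows>= 0.9 t 5.1
[ 1.31  0.08 -0.82  0.97 -0.76 -0.66]
```

```bash
python3 -m crank '[1,-0.025,0,0.06,0.012,0.012,-0.11,1,-0.025,0,0.06,0.012,0.012,-0.11,1,-0.025,0,0.06,0.012,0.012,-0.11]';  python3 - <<'E'
from wr import *
w,im,s=shot("w2"); print(np.round(s["q"],2),s["eef_pos"],s["tool_rot"])
dots(w,im,carpts(.4926,.3753,.044,.04)); cv2.imwrite("pics/w2.png",cv2.resize(im[60:360,110:400],None,fx=2,fy=2,interpolation=cv2.INTER_CUBIC))
E
```

```text
time_s: 5.45
eef_pos: [0.3679, 0.3753, 0.2162]
tool_rot: [-3.134, -0.649, 0.007]
contact_force: [-0.4, 0.6, 0.3]
opening: 0.0851
grip_force: 0.0
[ 1.25  0.11 -0.88  1.13 -0.68 -0.63] [0.36788834 0.37533513 0.21615181] [-3.13413167 -0.6493369   0.00718844]
```

View pics/w2.png

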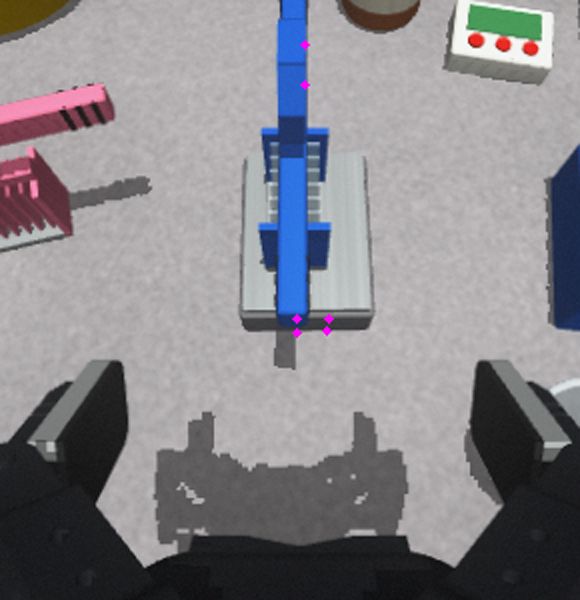

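The crop shows the bar running nearly straight up the image: near end at crop (292,313), eye at (291,40), about 20 px left of the prediction. I solve for its pose.

Run:
```python
from h import *
w=np.load("w2.npy",allow_pickle=True).item(); S["w"]=w
for c,z in [((292.5,312),.155),((293,165),.155),((291.5,40),.192)]: print(np.round(atz("w",(110+c[0]/2,60+c[1]/2),z),4))
from ik import *
plan([.418,.381,.145],.0,.65,0)
```

```text
[0.4049 0.3788 0.155 ]
[0.4678 0.3796 0.155 ]
[0.4999 0.3801 0.192 ]
row [-0.008, -0.009, 0.246, -0.008, 0.0, 0.004] rows>= 1.6 t 5.5
```

```bash
python3 -m crank '[1,-0.005,-0.004,0.08,0,0,0, 1,-0.005,-0.004,0.16,0,0,0, 1,-0.005,-0.004,0.25,0,0,0, 1,-0.005,-0.004,0.25,0,0,0, -1,-0.005,-0.004,0.25,0,0,0, -1,-0.005,-0.004,0.25,0,0,0, -1,-0.005,-0.004,0.25,0,0,0, -1,-0.005,-0.004,0.25,0,0,0]' && python3 -m crank '[-1,0,0,0,0,0,0,-1,0,0,0,0,0,0,-1,0,0,0,0,0,0,-1,0,0,0,0,0,0]';  python3 - <<'E'
from ik import *
p,Rc,s=pose(); print(s["tool_rot"],s["moment"],s["contact_force"]); 
np.save("b_grasp.npy",np.r_[p,s["tool_rot"]])
d=Rc.as_matrix(); print("up 120",np.round(Rc.inv().apply([0,0,.12])/.4,3))
E
```

```text
time_s: 6.5
eef_pos: [0.4256, 0.3793, 0.1347]
tool_rot: [-3.136, -0.65, 0.013]
contact_force: [-0.8, -0.2, 0.6]
opening: 0.0125
grip_force: 0.0
time_s: 7.0
eef_pos: [0.4257, 0.3793, 0.1348]
tool_rot: [-3.136, -0.65, 0.014]
contact_force: [-4.8, -0.4, 5.7]
opening: 0.0112
grip_force: 59.6
[-3.13630444 -0.64960597  0.01393613] [-0.21383112  1.49891307 -0.10448345] [-4.78070547 -0.39004357  5.6820904 ]
up 120 [ 0.181 -0.001 -0.239]
```

```bash
python3 -m crank '[-1,0.03,0,-0.04,0,0,0,-1,0.06,0,-0.08,0,0,0,-1,0.09,0,-0.12,0,0,0,-1,0.12,0,-0.16,0,0,0,-1,0.15,0,-0.2,0,0,0,-1,0.181,0,-0.239,0,0,0,-1,0.21,0,-0.28,0,0,0,-1,0.21,0,-0.28,0,0,0]';  python3 - <<'E'
from wr import *
w,im,s=shot("w3"); print(s["moment"],s["contact_force"],s["eef_pos"],np.round(s["q"],2))
sd=snapshot("side"); a=cv2.cvtColor(sd["image"],cv2.COLOR_RGB2BGR)[150:350,60:300]
cv2.imwrite("pics/w3.png",np.hstack([cv2.resize(im[0:384,80:430],(400,439)),cv2.resize(a,(400,439))]))
f=plan([.37,.12,.33],-.1,.65,0)
f=plan([.45,-.2,.31],-.197,.65,0,f)
E
```

```text
time_s: 8.0
eef_pos: [0.4251, 0.3788, 0.2747]
tool_rot: [-3.134, -0.649, 0.011]
contact_force: [0.2, 0.1, -2.2]
opening: 0.0111
grip_force: 58.6
[-9.77035132e-03  1.72769203e+00  9.89999569e-04] [ 0.22932684  0.11986314 -2.19601129] [0.42511844 0.37883642 0.27466478] [ 1.18  0.1  -0.72  0.99 -0.73 -0.35]
row [-0.03, 0.644, -0.176, -0.045, 0.002, 0.058] rows>= 4.3 t 8.1
row [0.192, 0.778, 0.209, -0.037, 0.0, 0.049] rows>= 5.3 t 8.1
```

View pics/w3.png

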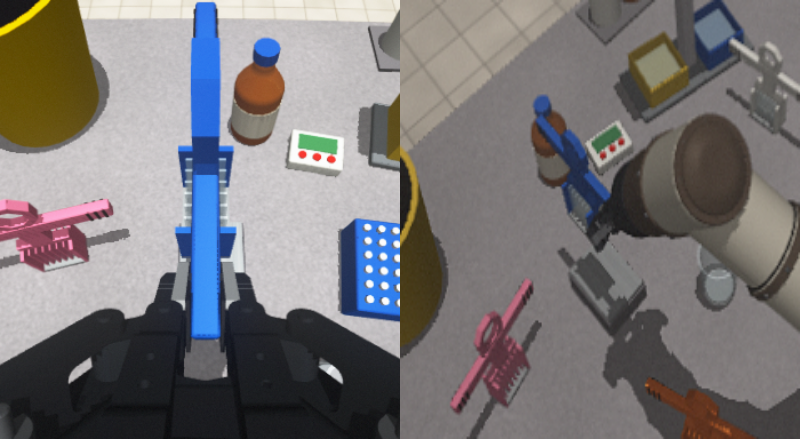

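The carrier is held upright and clear of the drain block, with its bar vertical in the left panel. I carry it round in front of the machine.

```bash
python3 -m crank '[-1,-0.004,0.08,-0.02,-0.006,0,0.007,-1,-0.01,0.2,-0.055,-0.014,0,0.018,-1,-0.016,0.32,-0.09,-0.022,0,0.03,-1,-0.02,0.44,-0.12,-0.03,0,0.04,-1,-0.027,0.56,-0.155,-0.04,0,0.05,-1,-0.03,0.63,-0.17,-0.045,0,0.057,-1,-0.03,0.645,-0.176,-0.045,0,0.058]' && python3 -m crank '[-1,0.02,0.08,0.02,-0.004,0,0.005,-1,0.05,0.2,0.055,-0.01,0,0.012,-1,0.08,0.32,0.09,-0.015,0,0.02,-1,0.11,0.44,0.12,-0.02,0,0.03,-1,0.14,0.56,0.155,-0.03,0,0.037,-1,0.17,0.68,0.19,-0.035,0,0.045,-1,0.19,0.76,0.209,-0.037,0,0.049,-1,0.192,0.778,0.209,-0.037,0,0.049]';  python3 - <<'E'
from wr import *
p,Rc,s=pose(); print(s["tool_rot"],np.round(s["q"],2))
m=lambda x,y,z,o=(.669,.017),t=-.197: [o[0]+np.cos(t)*x-np.sin(t)*y,o[1]+np.sin(t)*x+np.cos(t)*y,z]
f=plan(m(-75-30,-190,0)[:2]+[.25] if 0 else m(-.115,-.185,.25),-.197,.65,0)
f=plan(m(-.115,-.185,.185),-.197,.65,0,f)
E
```

```text
time_s: 8.98
eef_pos: [0.3766, 0.1172, 0.321]
tool_rot: [-3.14, -0.648, -0.103]
contact_force: [0.2, 1.2, -1.9]
opening: 0.0109
grip_force: 58.8
time_s: 9.98
eef_pos: [0.4578, -0.2035, 0.2993]
tool_rot: [-3.14, -0.643, -0.201]
contact_force: [0.4, 0.8, -2.2]
opening: 0.0108
grip_force: 59.2
[-3.13975573 -0.6434694  -0.20136756] [-0.05 -0.15 -0.7   0.24 -0.39  1.23]
row [0.024, -0.182, 0.199, 0.001, 0.004, -0.002] rows>= 1.7 t 10.0
row [-0.098, 0.0, 0.129, 0.0, 0.0, 0.0] rows>= 1.0 t 10.0
```

```bash
python3 -m crank '[-1,0.008,-0.06,0.066,0,0,0,-1,0.016,-0.12,0.13,0,0,0,-1,0.024,-0.182,0.199,0,0.002,0,-1,-0.01,-0.182,0.24,0,0.003,0,-1,-0.04,-0.182,0.28,0,0.004,0,-1,-0.074,-0.182,0.328,0,0.004,0,-1,-0.074,-0.182,0.328,0,0.004,0]';  python3 - <<'E'
from wr import *
w,im,s=shot("w4"); print(s["tool_rot"],np.round(s["q"],2))
m=lambda x,y,z,o=(.669,.017),t=-.197: [o[0]+np.cos(t)*x-np.sin(t)*y,o[1]+np.sin(t)*x+np.cos(t)*y,z]
dots(w,im,[m(0,-.125,.22),m(0,-.095,.22),m(-.055,-.125,.282),m(.033,-.125,.282),m(-.045,-.1085,.052),m(.045,-.1085,.052),m(-.045,-.0235,.052)])
cv2.imwrite("pics/w4.png",cv2.resize(im,(800,600),interpolation=cv2.INTER_CUBIC))
E
```

```text
time_s: 10.85
eef_pos: [0.5281, -0.1566, 0.2171]
tool_rot: [-3.104, -0.584, -0.197]
contact_force: [0.6, 0.1, -1.9]
opening: 0.0111
grip_force: 59.2
[-3.10390352 -0.58376277 -0.19653686] [ 0.01  0.06 -0.79  0.5  -0.16  0.9 ]
```

View pics/w4.png

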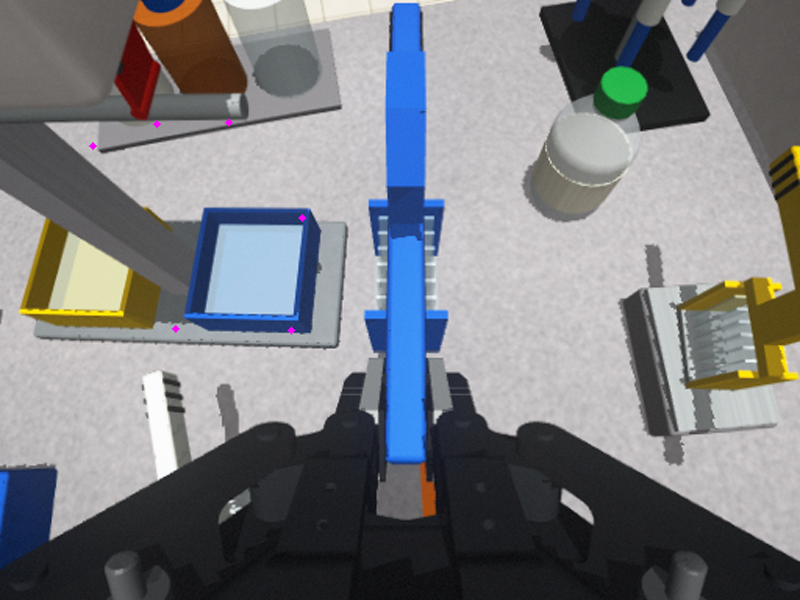

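The wrist picture, at 800x600 scale, has the peg tip at (238,105), the blue bath rim corners at (311,209), (303,320) and (187,316), and the red flap at (140,80). The machine therefore lies about 7 mm off my estimate. q5 is at its −0.16 limit here, so I fit a kinematic model to find feasible leans and refine the machine pose.

```bash
cat > kin.py <<'E'
from ik import *
from scipy.optimize import least_squares
D=[([-.8654,.3855,.0067],(.26985,-.56318,.2383),(3.1396,0,-2.6949)),([.67,-.25,-.63],(.42,.0517,.3306),(-3.141,.397,-3.134)),
([1.21,.09,-.61],(.39789,.36156,.2556),(-3.132,.43,-3.058)),([1.26,.04,-.56],(.3806,.3601,.2931),(-2.714,.057,-1.629)),
([1.31,.08,-.82],(.3616,.3727,.2408),(-3.033,-.621,-.195)),([1.25,.11,-.88],(.3679,.3753,.2162),(-3.134,-.649,.007)),
([1.18,.10,-.72],(.4251,.3788,.2747),(-3.134,-.649,.011)),([-.05,-.15,-.70],(.4578,-.2035,.2993),(-3.14,-.643,-.201)),
([.01,.06,-.79],(.5281,-.1566,.2171),(-3.104,-.584,-.197))]
def W(k,q):
    a1,d,h,a2,f,e,L=k; ph=q[1]-q[2]; v=np.array([a1+a2*np.sin(q[1])+f*np.cos(ph)+e*np.sin(ph),d,h+a2*np.cos(q[1])-f*np.sin(ph)+e*np.cos(ph)])
    return R.from_euler("z",q[0]).apply(v)
def res(k): return np.concatenate([W(k,q)-(np.array(p)-k[6]*R.from_euler("xyz",r).as_matrix()[:,2]) for q,p,r in D])
s=least_squares(res,[0,-.15,.3,.4,.4,0,.25]); K=s.x
def ikq(g,yaw,lean,flip):
    Rd=des(yaw,lean,flip); z=Rd.as_matrix()[:,2]; w=np.array(g)+z*.011-K[6]*z
    b=min((least_squares(lambda q:W(K,q)-w,[a,.1,-.7]) for a in (-.5,.5)),key=lambda r:r.cost)
    q=b.x; a=wrist(Rd,q[0],q[1]-q[2]); return np.round(np.r_[q,-a[0],a[1],a[2]],2).tolist(),round(b.cost,6)
def mm(o):
    c,s_=np.cos(o[2]),np.sin(o[2]); return lambda x,y,z:[o[0]+c*x-s_*y,o[1]+s_*x+c*y,z]
if __name__=="__main__":
    print(np.round(K,3),np.abs(s.fun).max().round(4))
    from h import proj
    w=np.load("w4.npy",allow_pickle=True).item()
    O=[((0,-.125,.22),(239,105)),((.045,-.1085,.052),(311,209)),((-.045,-.1085,.052),(303,320)),((-.045,-.0235,.052),(187,316)),((.045,-.0235,.052),(206,209))]
    f=lambda o:np.concatenate([proj(w,np.array(mm(o)(*P)))-np.array(u)*.64 for P,u in O])
    r=least_squares(f,[.67,.017,-.197],loss="soft_l1"); print(np.round(r.x,4),np.round(f(r.x),1))
    o=r.x; M=mm(o)
    for nm,sg in (("R",-1),("L",1)):
      for y in (.16,.11,.05):
        for lean in (.4,.5,.65):
          for fl in (0,1): 
            if fl==(nm=="L"): print(nm,y,lean,ikq(M(-.075,sg*y,.185),o[2],lean,fl))
E
python3 kin.py
```

```text
[ 0.218 -0.16   0.013  0.474  0.194  0.074  0.177] 0.034
[ 0.6752  0.0086 -0.1959] [ 6.1  0.4  0.  -0.9 -1.5 -0.2 -0.5  1.3 -0.7 -0.8]
R 0.16 0.4 ([0.08, 0.25, -0.81, 0.73, -0.16, 0.59], np.float64(0.0))
R 0.16 0.5 ([0.09, 0.24, -0.89, 1.84, -0.14, -0.52], np.float64(0.0))
R 0.16 0.65 ([0.1, 0.22, -1.01, 2.58, -0.34, -1.27], np.float64(0.0))
R 0.11 0.4 ([0.17, 0.25, -0.81, 0.83, -0.19, 0.4], np.float64(0.0))
R 0.11 0.5 ([0.19, 0.24, -0.89, 1.7, -0.18, -0.47], np.float64(0.0))
R 0.11 0.65 ([0.2, 0.22, -1.0, 2.41, -0.36, -1.19], np.float64(0.0))
R 0.05 0.4 ([0.28, 0.27, -0.79, 0.87, -0.24, 0.27], np.float64(0.0))
R 0.05 0.5 ([0.3, 0.25, -0.86, 1.54, -0.23, -0.41], np.float64(0.0))
R 0.05 0.65 ([0.32, 0.24, -0.98, 2.21, -0.38, -1.09], np.float64(0.0))
L 0.16 0.4 ([0.6, 0.4, -0.53, 0.7, -0.45, -2.97], np.float64(0.0))
L 0.16 0.5 ([0.62, 0.39, -0.6, 1.03, -0.42, 2.97], np.float64(0.0))
L 0.16 0.65 ([0.64, 0.37, -0.71, 1.54, -0.47, 2.45], np.float64(0.0))
L 0.11 0.4 ([0.53, 0.36, -0.62, 0.75, -0.39, -2.97], np.float64(0.0))
L 0.11 0.5 ([0.55, 0.34, -0.69, 1.14, -0.37, 2.91], np.float64(0.0))
L 0.11 0.65 ([0.58, 0.33, -0.8, 1.7, -0.44, 2.34], np.float64(0.0))
L 0.05 0.4 ([0.45, 0.32, -0.7, 0.81, -0.33, -2.96], np.float64(0.0))
L 0.05 0.5 ([0.46, 0.3, -0.77, 1.29, -0.31, 2.84], np.float64(0.0))
L 0.05 0.65 ([0.49, 0.29, -0.89, 1.89, -0.41, 2.22], np.float64(0.0))
```

```bash
cat > kin.py <<'E'
from ik import *
from scipy.optimize import least_squares
Q=np.array([[-.8654,.3855,.0067,0,-1.194,-.2586],[.67,-.25,-.63,.31,-.9,-2.4],[1.21,.09,-.61,.58,-.77,-3.1],[1.26,.04,-.56,.53,-.88,-1.65],[1.31,.08,-.82,.97,-.76,-.66],[1.25,.11,-.88,1.13,-.68,-.63],[1.18,.10,-.72,.99,-.73,-.35],[-.05,-.15,-.70,.24,-.39,1.23],[.01,.06,-.79,.5,-.16,.9]])
P=np.array([(.26985,-.56318,.2383),(.42,.0517,.3306),(.39789,.36156,.2556),(.3806,.3601,.2931),(.3616,.3727,.2408),(.3679,.3753,.2162),(.4251,.3788,.2747),(.4578,-.2035,.2993),(.5281,-.1566,.2171)])
E_=lambda a,t:R.from_euler(a,t)
def frames(q,sg=-1):
    A=E_("z",q[0]); B=A*E_("y",q[1]); C=A*E_("y",q[1]-q[2]); D=C*E_("x",sg*q[3]); F=D*E_("y",-q[4]); return A,B,C,D,F
C0=frames(Q[0])[4]*E_("x",-Q[0,5]); CT=C0.inv()*E_("xyz",[3.1396,0,-2.6949])
def rows(q):
    A,B,C,D,F=[f.as_matrix() for f in frames(q)]
    # h ; A:x,y ; B:z ; C:x,z ; D:y ; F:x (tool)
    return np.c_[[0,0,1.],A[:,0],A[:,1],B[:,2],C[:,0],C[:,2],F[:,0]]
K=np.linalg.lstsq(np.vstack([rows(q) for q in Q]),P.ravel(),rcond=1e-4)[0]
def fk(q): return rows(q)@K, frames(q)[4]*E_("x",-q[5])*CT
lo=np.array([-3.14,-1.21,-1.07,-3.16,-2.99,-3.1]);hi=np.array([3.14,2.06,1.41,2.05,-.16,3.1])
def ikq(g,yaw,lean,flip,q0):
    Rd=des(yaw,lean,flip); t=np.array(g)+Rd.as_matrix()[:,2]*.011
    def f(q): p,r=fk(q); return np.r_[p-t,.3*(Rd.inv()*r).as_rotvec()]
    r=least_squares(f,np.clip(q0,lo+.02,hi-.02),bounds=(lo,hi)); return r.x,round(float(np.linalg.norm(r.fun))*1000,1)
def mm(o):
    c,s_=np.cos(o[2]),np.sin(o[2]); return lambda x,y,z:[o[0]+c*x-s_*y,o[1]+s_*x+c*y,z]
E
cat > t.py <<'E'
from kin import *
print(np.round(K,3),np.abs(np.vstack([fk(q)[0]-p for q,p in zip(Q,P)])).max(1).round(3))
print([np.linalg.norm((fk(Q[i])[1].inv()*E_("xyz",e)).as_rotvec()).round(3) for i,e in ((1,(-3.141,.397,-3.134)),(6,(-3.134,-.649,.011)),(8,(-3.104,-.584,-.197)))])
o=(.675,.009,-.196); M=mm(o)
for lean in (.35,.4,.45,.5):
  for fl in (0,1):
    print(lean,fl)
    for n,g,yw in (("pickB",(.42,.379,.145),.013),("R.17",M(-.075,-.17,.185),o[2]),("R.05",M(-.075,-.05,.185),o[2]),("pickY",(.462,-.363,.145),-.198),("L.17",M(-.075,.17,.185),o[2]),("L.05",M(-.075,.05,.185),o[2])):
      b=min((ikq(g,yw,lean,fl,q0) for q0 in (Q[1],Q[6],Q[8],[-.3,.2,-.3,.2,-.8,-1.5],[-.3,.2,-.3,.2,-.8,1.5])),key=lambda r:r[1])
      print("  ",n,np.round(b[0],2).tolist(),b[1])
E
python3 t.py
```

```text
[ 0.013  0.219 -0.16   0.474  0.194  0.074  0.177] [0.034 0.025 0.015 0.02  0.009 0.029 0.022 0.01  0.025]
[np.float64(0.009), np.float64(0.007), np.float64(0.004)]
0.35 0
   pickB [1.12, 0.32, -0.93, 1.13, -0.35, -0.62] 0.0
   R.17 [0.06, 0.26, -0.78, 0.42, -0.21, 0.92] 0.0
   R.05 [0.28, 0.28, -0.75, 0.61, -0.28, 0.53] 0.0
   pickY [-0.42, 0.34, -0.8, -0.68, -0.16, 2.46] 18.1
   L.17 [0.6, 0.42, -0.47, 0.55, -0.49, 0.31] 0.0
   L.05 [0.44, 0.32, -0.66, 0.62, -0.36, 0.38] 0.0
0.35 1
   pickB [1.12, 0.32, -0.93, 1.13, -0.34, 2.53] 0.0
   R.17 [0.06, 0.26, -0.77, 0.42, -0.21, -2.22] 0.0
   R.05 [0.28, 0.28, -0.75, 0.61, -0.28, -2.61] 0.0
   pickY [-0.42, 0.34, -0.8, -0.67, -0.16, -0.69] 18.0
   L.17 [0.6, 0.42, -0.47, 0.55, -0.49, -2.83] 0.0
   L.05 [0.44, 0.33, -0.66, 0.62, -0.36, -2.76] 0.0
0.4 0
   pickB [1.13, 0.32, -0.96, 1.3, -0.37, -0.8] 0.0
   R.17 [0.06, 0.25, -0.81, 0.68, -0.16, 0.66] 1.3
   R.05 [0.28, 0.27, -0.79, 0.87, -0.24, 0.27] 0.0
   pickY [-0.44, 0.34, -0.83, -1.3, -0.16, 3.1] 24.0
   L.17 [0.61, 0.41, -0.51, 0.69, -0.46, 0.17] 0.0
   L.05 [0.45, 0.32, -0.7, 0.82, -
[... 899 characters left out ...]
2, -0.44, -3.1] 1.6
   L.05 [0.46, 0.31, -0.74, 1.04, -0.31, 3.09] 0.0
0.5 0
   pickB [1.16, 0.32, -1.03, 1.56, -0.45, -1.09] 0.0
   R.17 [0.07, 0.24, -0.91, 2.05, -0.16, -0.72] 5.8
   R.05 [0.3, 0.25, -0.86, 1.54, -0.23, -0.41] 0.0
   pickY [-0.44, 0.32, -0.81, -1.31, -0.16, 3.1] 37.5
   L.17 [0.63, 0.4, -0.58, 1.01, -0.43, -0.16] 0.0
   L.05 [0.47, 0.3, -0.77, 1.29, -0.31, -0.3] 0.0
0.5 1
   pickB [1.16, 0.32, -1.03, 1.56, -0.45, 2.06] 0.0
   R.17 [0.07, 0.24, -0.91, 2.04, -0.16, 2.43] 6.0
   R.05 [0.3, 0.25, -0.86, 1.53, -0.23, 2.74] 0.0
   pickY [-0.42, 0.33, -0.99, -2.73, -0.27, 1.37] 0.0
   L.17 [0.63, 0.4, -0.58, 1.01, -0.43, 2.99] 0.0
   L.05 [0.47, 0.3, -0.77, 1.28, -0.31, 2.84] 0.0
```

Run:
```python
from kin import *
import itertools
def rw(q):
    A,B,C,D,F=[f.as_matrix() for f in frames(q)]
    return dict(h=[0,0,1.],Ax=A[:,0],Ay=A[:,1],Bx=B[:,0],Bz=B[:,2],Cx=C[:,0],Cz=C[:,2],Dy=D[:,1],Dz=D[:,2],Fx=F[:,0],Fz=F[:,2],
     X=[1,0,0],Y=[0,1,0])
for s in (["h","Ax","Bz","Cx","Cz","Fx"],["h","Ax","Ay","Bz","Cx","Cz","Dy","Fx"],["h","Ax","Ay","Bz","Cx","Cz","Dy","Dz","Fx"],["h","Ax","Ay","Bz","Cx","Cz","Fx","Fz"],["h","Ax","Ay","Bx","Bz","Cx","Cz","Dy","Dz","Fx","Fz"],["h","Ax","Ay","Bz","Cx","Cz","Fx","X","Y"]):
    A=np.vstack([np.c_[tuple(rw(q)[k] for k in s)] for q in Q]); k,_,rk,sv=np.linalg.lstsq(A,P.ravel(),rcond=1e-4)
    print(dict(zip(s,k.round(3))),np.abs(A@k-P.ravel()).max().round(4),sv[-1].round(3))
```

```text
{'h': np.float64(0.114), 'Ax': np.float64(0.042), 'Bz': np.float64(0.696), 'Cx': np.float64(0.3), 'Cz': np.float64(0.084), 'Fx': np.float64(0.48)} 0.134 0.333
{'h': np.float64(0.172), 'Ax': np.float64(-0.006), 'Ay': np.float64(0.004), 'Bz': np.float64(0.561), 'Cx': np.float64(0.431), 'Cz': np.float64(-0.003), 'Dy': np.float64(-0.164), 'Fx': np.float64(0.29)} 0.0021 0.158
{'h': np.float64(0.173), 'Ax': np.float64(-0.008), 'Ay': np.float64(0.006), 'Bz': np.float64(0.561), 'Cx': np.float64(0.433), 'Cz': np.float64(-0.002), 'Dy': np.float64(-0.165), 'Dz': np.float64(-0.002), 'Fx': np.float64(0.29)} 0.002 0.151
{'h': np.float64(0.012), 'Ax': np.float64(0.215), 'Ay': np.float64(-0.162), 'Bz': np.float64(0.475), 'Cx': np.float64(0.188), 'Cz': np.float64(0.073), 'Fx': np.float64(0.181), 'Fz': np.float64(0.008)} 0.0314 0.328
{'h': np.float64(0.175), 'Ax': np.float64(-0.01), 'Ay': np.float64(0.008), 'Bx': np.float64(-0.004), 'Bz': np.float64(0.561), 'Cx': np.float64(0.436), 'Cz': np.float64(-0.0), 'Dy': np.float64(-0.167), 'Dz': np.float64(-0.005), 'Fx': np.float64(0.291), 'Fz': np.float64(0.004)} 0.0021 0.129
{'h': np.float64(-0.011), 'Ax': np.float64(0.23), 'Ay': np.float64(-0.16), 'Bz': np.float64(0.452), 'Cx': np.float64(0.174), 'Cz': np.float64(0.086), 'Fx': np.float64(0.148), 'X': np.float64(0.013), 'Y': np.float64(-0.006)} 0.0363 0.221
```

```bash
sed -i 's/return np.c_\[\[0,0,1.\],.*/return np.c_[[0,0,1.],B[:,2],C[:,0],D[:,1],F[:,0]]/' kin.py; sed -i 's/(.35,.4,.45,.5)/(.35,.42,.5,.58,.65)/' t.py; python3 t.py
```

```text
[ 0.166  0.558  0.423 -0.16   0.287] [0.001 0.002 0.002 0.002 0.001 0.001 0.001 0.001 0.001]
[np.float64(0.009), np.float64(0.007), np.float64(0.004)]
0.35 0
   pickB [1.12, 0.3, -0.68, 0.65, -0.53, -0.09] 0.0
   R.17 [0.07, 0.24, -0.5, 0.19, -0.5, 1.15] 0.0
   R.05 [0.29, 0.25, -0.54, 0.35, -0.49, 0.8] 0.0
   pickY [-0.43, 0.31, -0.39, -0.16, -0.53, 1.93] 0.0
   L.17 [0.62, 0.38, -0.38, 0.45, -0.62, 0.41] 0.0
   L.05 [0.46, 0.29, -0.5, 0.42, -0.53, 0.58] 0.0
0.35 1
   pickB [1.12, 0.3, -0.68, 0.65, -0.53, 3.05] 0.0
   R.17 [0.07, 0.24, -0.5, 0.19, -0.5, -1.99] 0.0
   R.05 [0.29, 0.25, -0.54, 0.34, -0.5, -2.34] 0.0
   pickY [-0.43, 0.31, -0.39, -0.16, -0.53, -1.21] 0.0
   L.17 [0.62, 0.38, -0.38, 0.44, -0.62, -2.73] 0.0
   L.05 [0.46, 0.29, -0.5, 0.42, -0.53, -2.56] 0.0
0.42 0
   pickB [1.09, 0.29, -0.76, 0.89, -0.48, -0.31] 0.0
   R.17 [0.07, 0.22, -0.59, 0.3, -0.37, 1.04] 0.0
   R.05 [0.28, 0.23, -0.65, 0.55, -0.36, 0.61] 0.0
   pickY [-0.45, 0.3, -0.41, -0.23, -0.47, 2.0] 0.0
   L.17 [0.61, 0.36, -0.48, 0.64, -0.52, 0.24] 0.0
   L.05 [0.44, 0.27, -0.61, 0.64, -0.42, 0.38] 0.0
0.42
[... 1512 characters left out ...]
, 2.77] 0.0
   L.05 [0.14, 0.23, -0.83, 1.8, -0.19, 2.63] 0.0
0.65 0
   pickB [0.94, 0.28, -0.93, 1.68, -0.51, -0.94] 0.0
   R.17 [0.03, 0.18, -0.67, 0.32, -0.16, 1.07] 35.6
   R.05 [-0.09, 0.19, -0.86, 2.05, -0.16, -0.58] 29.3
   pickY [-0.55, 0.28, -0.39, -0.65, -0.35, 2.47] 0.0
   L.17 [0.4, 0.32, -0.74, 1.71, -0.35, -0.64] 0.0
   L.05 [0.08, 0.23, -0.82, 2.05, -0.2, -0.71] 8.4
0.65 1
   pickB [0.94, 0.28, -0.93, 1.68, -0.51, 2.2] 0.0
   R.17 [0.03, 0.18, -0.67, 0.33, -0.16, -2.08] 35.4
   R.05 [-0.09, 0.19, -0.86, 2.05, -0.16, 2.57] 29.2
   pickY [-0.54, 0.28, -0.39, -0.65, -0.35, -0.67] 0.0
   L.17 [0.4, 0.32, -0.74, 1.7, -0.35, 2.5] 0.0
   L.05 [0.08, 0.23, -0.82, 2.05, -0.2, 2.43] 8.2
```

Run:
```python
from kin import *
for z in (.25,.18,.105):
  for x in (.48,.5,.52):
    for y in (-.2,-.23):
      print(z,x,y,*[(np.round(b[0],2).tolist()[3:],b[1]) for b in (ikq((x,y,z),-.2,.65,0,Q[7]),ikq((x,y,z),-.2,.42,1,[-.1,.2,-.5,.2,-.5,-2.]))])
```

```text
0.25 0.48 -0.2 ([0.44, -0.16, 1.04], 3.4) ([0.11, -0.56, -1.8], 0.0)
0.25 0.48 -0.23 ([0.23, -0.2, 1.28], 0.0) ([0.06, -0.58, -1.69], 0.0)
0.25 0.5 -0.2 ([0.45, -0.16, 1.03], 3.8) ([0.12, -0.57, -1.81], 0.0)
0.25 0.5 -0.23 ([0.25, -0.19, 1.26], 0.0) ([0.06, -0.58, -1.69], 0.0)
0.25 0.52 -0.2 ([0.45, -0.16, 1.02], 3.9) ([0.12, -0.57, -1.81], 0.0)
0.25 0.52 -0.23 ([0.27, -0.19, 1.24], 0.0) ([0.06, -0.59, -1.7], 0.0)
0.18 0.48 -0.2 ([-0.12, -0.16, 1.62], 24.5) ([0.18, -0.35, -1.87], 0.0)
0.18 0.48 -0.23 ([-0.18, -0.16, 1.72], 15.0) ([0.08, -0.38, -1.71], 0.0)
0.18 0.5 -0.2 ([-0.09, -0.16, 1.58], 24.8) ([0.17, -0.36, -1.87], 0.0)
0.18 0.5 -0.23 ([-0.15, -0.16, 1.69], 15.6) ([0.09, -0.39, -1.72], 0.0)
0.18 0.52 -0.2 ([-0.06, -0.16, 1.54], 24.8) ([0.17, -0.37, -1.87], 0.0)
0.18 0.52 -0.23 ([-0.12, -0.16, 1.65], 16.0) ([0.09, -0.4, -1.73], 0.0)
0.105 0.48 -0.2 ([-0.9, -0.16, 2.53], 24.5) ([0.17, -0.16, -1.85], 9.1)
0.105 0.48 -0.23 ([-0.81, -0.16, 2.45], 16.1) ([0.12, -0.16, -1.75], 2.8)
0.105 0.5 -0.2 ([-0.85, -0.16, 2.47], 26.9) ([0.21, -0.16, -1.89], 7.8)
0.105 0.5 -0.23 ([-0.77, -0.16, 2.4], 18.4) ([0.16, -0.16, -1.79], 1.7)
0.105 0.52 -0.2 ([-0.79, -0.16, 2.38], 29.0) ([0.24, -0.16, -1.93], 6.3)
0.105 0.52 -0.23 ([-0.72, -0.16, 2.33], 20.4) ([0.2, -0.16, -1.84], 0.4)
```

Run:
```python
from kin import *
for yw in (.3,.4,.5):
  d=np.array([np.cos(yw),np.sin(yw)]); g=np.r_[np.array([.495,.38])-.0755*d,.1435]
  b=ikq(g,yw,.65,0,Q[6]); print(yw,g.round(3),np.round(b[0],2).tolist(),b[1])
  for k in (0,.07,.12):
    for lean in (.38,.42):
      b=ikq(g+[-.3*k*d[0],-.3*k*d[1],k],yw,lean,1,[1.1,.3,-.7,.65,-.5,-2.9]); print("  ",k,lean,np.round(b[0],2).tolist(),b[1])
plan([.45,-.2,.31],-.197,.65,0)
f=plan([.37,.12,.33],.1,.65,0,(np.array([.458,-.2035,.299]),des(-.2,.65,0)))
f=plan([.42,.358,.26],.4,.65,0,f)
d=np.array([np.cos(.4),np.sin(.4)]);f=plan(np.r_[np.array([.495,.38])-.0755*d,.1435],.4,.65,0,f)
```

```text
0.3 [0.423 0.358 0.144] [0.71, 0.22, -0.95, 2.05, -0.31, -0.85] 21.0
   0 0.38 [1.02, 0.24, -0.8, 0.83, -0.34, -3.06] 0.0
   0 0.42 [1.01, 0.24, -0.82, 0.89, -0.33, -3.1] 8.6
   0.07 0.38 [1.13, 0.13, -0.68, 0.54, -0.56, -2.83] 0.0
   0.07 0.42 [1.12, 0.11, -0.74, 0.65, -0.51, -2.93] 0.0
   0.12 0.38 [1.17, 0.05, -0.61, 0.45, -0.71, -2.75] 0.0
   0.12 0.42 [1.17, 0.04, -0.66, 0.53, -0.67, -2.83] 0.0
0.4 [0.425 0.351 0.144] [0.67, 0.2, -0.94, 2.05, -0.23, -0.72] 33.4
   0 0.38 [1.0, 0.23, -0.82, 0.81, -0.29, -2.93] 0.0
   0 0.42 [0.94, 0.22, -0.87, 1.04, -0.24, -3.1] 3.6
   0.07 0.38 [1.1, 0.11, -0.69, 0.49, -0.53, -2.67] 0.0
   0.07 0.42 [1.09, 0.1, -0.75, 0.61, -0.47, -2.78] 0.0
   0.12 0.38 [1.14, 0.03, -0.61, 0.41, -0.68, -2.6] 0.0
   0.12 0.42 [1.14, 0.02, -0.66, 0.49, -0.63, -2.67] 0.0
0.5 [0.429 0.344 0.144] [0.63, 0.18, -0.93, 2.05, -0.16, -0.6] 44.2
   0 0.38 [0.98, 0.23, -0.81, 0.74, -0.26, -2.74] 0.0
   0 0.42 [0.87, 0.21, -0.9, 1.16, -0.16, -3.06] 0.9
   0.07 0.38 [1.07, 0.1, -0.68, 0.43, -0.5, -2.49] 0.0
   0.07 0.42 [1.07, 0.09, -0.74, 0.54, -0.44, -2.59] 0.0
   0.12 0.38 [1.11, 0.02, -0.61, 0.35, -0.66, -2.43] 0.0
   0.12 0.42 [1.11, 0.01, -0.66, 0.43, -0.6, -2.5] 0.0
row [-0.013, 0.135, -0.264, -0.024, 0.041, 0.0] rows>= 1.9 t 10.9
row [-0.253, -0.754, -0.262, 0.116, -0.0, -0.152] rows>= 5.4 t 10.9
row [0.04, -0.584, 0.25, 0.116, 0.0, -0.152] rows>= 4.1 t 10.9
row [-0.172, 0.022, 0.235, 0.0, 0.0, 0.0] rows>= 1.9 t 10.9
```

Leaning 37° runs joint 5 into its limit at the machine, but about 26° is feasible everywhere. I'll take the blue carrier back to its block and regrasp it with less lean, nearer the bar end.

```bash
python3 -m crank '[-1,-0.003,0.03,-0.066,-0.006,0.01,0,-1,-0.006,0.07,-0.132,-0.012,0.02,0,-1,-0.01,0.1,-0.2,-0.018,0.03,0,-1,-0.013,0.135,-0.264,-0.024,0.041,0,-1,-0.013,0.135,-0.264,-0.024,0.041,0]'
python3 - <<'E'
from ik import *
f=plan([.37,.12,.33],-.1,.65,0)
f=plan([.419,.378,.27],.013,.65,0,f)
f=plan([.419,.379,.144],.013,.65,0,f)
E
```

```text
time_s: 11.52
eef_pos: [0.4557, -0.202, 0.3048]
tool_rot: [-3.14, -0.657, -0.199]
contact_force: [-0.3, 0.4, -1.8]
opening: 0.0113
grip_force: 59.2
row [-0.254, -0.749, -0.247, 0.037, -0.005, -0.05] rows>= 5.3 t 11.5
row [-0.045, -0.656, 0.154, 0.044, 0.0, -0.057] rows>= 4.3 t 11.5
row [-0.191, -0.002, 0.251, 0.0, 0.0, 0.0] rows>= 2.0 t 11.5
```

```bash
python3 -m crank '[-1,-0.025,-0.075,-0.025,0.004,0,-0.005,-1,-0.064,-0.187,-0.062,0.01,0,-0.012,-1,-0.1,-0.3,-0.1,0.015,0,-0.02,-1,-0.14,-0.41,-0.136,0.02,0,-0.028,-1,-0.18,-0.52,-0.175,0.026,0,-0.035,-1,-0.216,-0.637,-0.21,0.031,-0.004,-0.043,-1,-0.25,-0.735,-0.243,0.037,-0.005,-0.05,-1,-0.254,-0.749,-0.247,0.037,-0.005,-0.05]' && python3 -m crank '[-1,-0.005,-0.07,0.016,0.005,0,-0.006,-1,-0.012,-0.18,0.042,0.012,0,-0.016,-1,-0.02,-0.3,0.07,0.02,0,-0.026,-1,-0.028,-0.41,0.096,0.028,0,-0.036,-1,-0.036,-0.52,0.122,0.035,0,-0.046,-1,-0.043,-0.63,0.148,0.042,0,-0.055,-1,-0.045,-0.656,0.154,0.044,0,-0.057,-1,-0.045,-0.656,0.154,0.044,0,-0.057]'
python3 - <<'E'
from ik import *
b=np.load("b_grasp.npy"); p,Rc,s=pose()
print(np.round(s["tool_rot"],3)); Rd=R.from_euler("xyz",b[3:])
for dz in (.02,0): print(np.round(np.r_[Rc.inv().apply(b[:3]+[0,0,dz]-p)/.4,(Rc.inv()*Rd).as_rotvec()/1.5708],3).tolist())
E
```

```text
time_s: 12.52
eef_pos: [0.3762, 0.1238, 0.3199]
tool_rot: [-3.14, -0.646, -0.092]
contact_force: [0.1, -0.6, -2.4]
opening: 0.0111
grip_force: 59.5
time_s: 13.52
eef_pos: [0.4254, 0.3782, 0.2585]
tool_rot: [3.141, -0.644, 0.013]
contact_force: [-0.2, -0.9, -3.2]
opening: 0.0116
grip_force: 59.5
[ 3.141 -0.644  0.013]
[-0.155, -0.003, 0.208, 0.004, 0.003, -0.0]
[-0.185, -0.003, 0.248, 0.004, 0.003, -0.0]
```

```bash
python3 -m crank '[-1,-0.04,0,0.055,0.001,0.001,0,-1,-0.09,-0.001,0.12,0.002,0.002,0,-1,-0.13,-0.002,0.175,0.004,0.003,0,-1,-0.155,-0.003,0.208,0.004,0.003,0,-1,-0.17,-0.003,0.228,0.004,0.003,0,-1,-0.179,-0.003,0.24,0.004,0.003,0,-1,-0.184,-0.003,0.246,0.004,0.003,0,-1,-0.185,-0.003,0.248,0.004,0.003,0]' && python3 -m crank '[1,0,0,0,0,0,0,1,0,0,0,0,0,0,1,0,0,0,0,0,0,1,0,0,0,0,0,0,1,0,0,-0.05,0,0,0,1,0,0,-0.15,0,0,0,1,0,0,-0.15,0,0,0]'
python3 - <<'E'
from wr import *
w,im,s=shot("w5"); print(np.round(s["q"],2))
dots(w,im,carpts(.495,.380,.013,.04)); cv2.imwrite("pics/w5.png",cv2.resize(im[0:384,110:400],None,fx=1.5,fy=1.5,interpolation=cv2.INTER_CUBIC))
plan([.4145,.379,.1445],.013,.46,0)
E
```

```text
time_s: 14.52
eef_pos: [0.4255, 0.3797, 0.1364]
tool_rot: [-3.132, -0.65, 0.012]
contact_force: [-0.9, -0.3, -1.8]
opening: 0.0107
grip_force: 59.5
time_s: 15.4
eef_pos: [0.3878, 0.3814, 0.1859]
tool_rot: [-3.128, -0.652, 0.013]
contact_force: [0.2, 0.4, -0.8]
opening: 0.0852
grip_force: 0.0
[ 1.14  0.17 -0.92  1.34 -0.59 -0.75]
row [-0.014, 0.007, 0.147, -0.008, -0.122, 0.001] rows>= 1.0 t 15.4
```

View pics/w5.png

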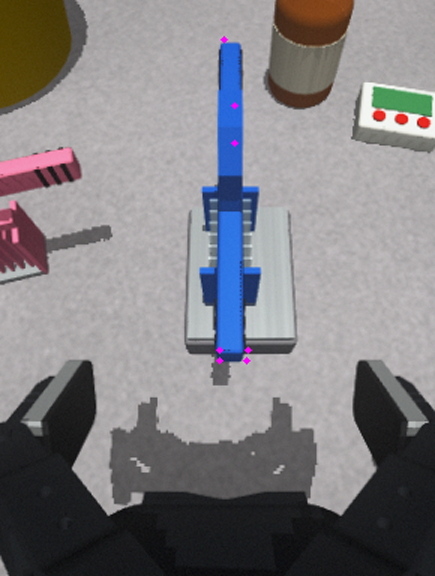

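The picture shows the blue carrier back on its block, upright and straight, with its near bar end at (231,358) of the crop. Now the regrasp at 26° lean.

```bash
python3 -m crank '[1,0,0.004,0,-0.008,-0.06,0.001,1,0,0.004,0,-0.008,-0.122,0.001,1,-0.007,0.004,0.07,-0.008,-0.122,0.001,1,-0.014,0.004,0.147,-0.008,-0.122,0.001,1,-0.014,0.004,0.147,-0.008,-0.122,0.001,-1,-0.014,0.004,0.147,-0.008,-0.122,0.001,-1,-0.014,0.004,0.147,-0.008,-0.122,0.001,-1,-0.014,0.004,0.147,-0.008,-0.122,0.001]' && python3 -m crank '[-1,0,0,0,0,0,0,-1,0,0,0,0,0,0,-1,0,0,0,0,0,0,-1,0,0,0,0,0,0]'
python3 - <<'E'
from kin import *
p,Rc,s=pose(); z=Rc.as_matrix()[:,2]; print("grasp",(p-.011*z).round(4),np.round(s["tool_rot"],3),np.round(s["moment"],2))
np.save("b_grasp.npy",np.r_[p,s["tool_rot"]])
f=plan([.415,.38,.27],.013,.46,0)
f=plan([.37,.12,.32],-.1,.46,0,f)
f=plan([.46,-.2,.30],-.196,.46,0,f)
M=mm((.675,.009,-.196))
q=Q[8]
for y in (-.17,-.14,-.1,-.07,-.05):
  b=ikq(M(-.085,y,.187),-.196,.46,0,q); q=b[0]; print(y,np.round(q,2),b[1])
E
```

```text
time_s: 16.45
eef_pos: [0.4203, 0.3791, 0.1346]
tool_rot: [3.14, -0.459, 0.012]
contact_force: [-0.4, 0.6, -0.3]
opening: 0.0321
grip_force: 0.0
time_s: 16.95
eef_pos: [0.4203, 0.3791, 0.1343]
tool_rot: [3.14, -0.459, 0.012]
contact_force: [-4.4, -1.0, 5.2]
opening: 0.0109
grip_force: 62.5
grasp [0.4154 0.3791 0.1442] [ 3.14  -0.459  0.012] [-0.05  1.46 -0.13]
row [0.138, -0.002, -0.282, 0.002, 0.001, -0.001] rows>= 2.0 t 16.9
row [-0.053, 0.65, -0.166, -0.032, 0.0, 0.064] rows>= 4.3 t 16.9
row [0.25, 0.775, 0.18, -0.027, 0.0, 0.055] rows>= 5.3 t 16.9
-0.17 [ 0.07  0.19 -0.68  0.43 -0.28  0.92] 0.0
-0.14 [ 0.11  0.19 -0.71  0.54 -0.27  0.77] 0.0
-0.1 [ 0.17  0.19 -0.74  0.67 -0.26  0.59] 0.0
-0.07 [ 0.22  0.19 -0.75  0.74 -0.27  0.47] 0.0
-0.05 [ 0.25  0.2  -0.75  0.78 -0.28  0.41] 0.0
```

```bash
python3 -m crank '[-1,0.02,0,-0.04,0,0,0,-1,0.045,0,-0.09,0,0,0,-1,0.07,0,-0.14,0,0,0,-1,0.095,-0.001,-0.19,0,0,0,-1,0.12,-0.002,-0.24,0.002,0,0,-1,0.138,-0.002,-0.282,0.002,0.001,-0.001,-1,0.138,-0.002,-0.282,0.002,0.001,-0.001]' && python3 -m crank '[-1,-0.006,0.07,-0.018,-0.004,0,0.007,-1,-0.015,0.18,-0.046,-0.009,0,0.018,-1,-0.024,0.3,-0.076,-0.015,0,0.03,-1,-0.033,0.41,-0.105,-0.02,0,0.04,-1,-0.042,0.52,-0.134,-0.026,0,0.051,-1,-0.05,0.62,-0.16,-0.031,0,0.061,-1,-0.053,0.65,-0.166,-0.032,0,0.064]' && python3 -m crank '[-1,0.025,0.075,0.018,-0.003,0,0.005,-1,0.062,0.19,0.045,-0.007,0,0.014,-1,0.1,0.31,0.072,-0.011,0,0.022,-1,0.138,0.43,0.1,-0.015,0,0.03,-1,0.175,0.545,0.127,-0.019,0,0.039,-1,0.213,0.66,0.154,-0.023,0,0.047,-1,0.243,0.755,0.175,-0.026,0,0.053,-1,0.25,0.775,0.18,-0.027,0,0.055]'
python3 - <<'E'
from kin import *
p,Rc,s=pose(); print(np.round(s["tool_rot"],3))
M=mm((.675,.009,-.196))
f=plan(M(-.1,-.175,.26),-.196,.46,0)
f=plan(M(-.086,-.175,.188),-.196,.46,0,f)
E
```

```text
time_s: 17.82
eef_pos: [0.4199, 0.3799, 0.2595]
tool_rot: [-3.141, -0.46, 0.012]
contact_force: [-0.7, 0.7, -2.2]
opening: 0.0109
grip_force: 61.4
time_s: 18.7
eef_pos: [0.3739, 0.1167, 0.3083]
tool_rot: [3.139, -0.459, -0.101]
contact_force: [-0.4, -0.3, -2.5]
opening: 0.0115
grip_force: 61.4
time_s: 19.7
eef_pos: [0.465, -0.2036, 0.2875]
tool_rot: [3.14, -0.455, -0.2]
contact_force: [-0.7, 1.0, -1.6]
opening: 0.0111
grip_force: 61.3
[ 3.14  -0.455 -0.2  ]
row [0.114, -0.187, 0.16, 0.002, 0.003, -0.002] rows>= 1.7 t 19.7
row [-0.049, 0.0, 0.177, 0.0, 0.0, 0.0] rows>= 1.2 t 19.7
```

```bash
python3 -m crank '[-1,0.03,-0.05,0.04,0,0,0,-1,0.07,-0.12,0.1,0,0,0,-1,0.114,-0.187,0.16,0.002,0.003,-0.002,-1,0.1,-0.187,0.22,0.002,0.003,-0.002,-1,0.08,-0.187,0.28,0.002,0.003,-0.002,-1,0.065,-0.187,0.337,0.002,0.003,-0.002,-1,0.065,-0.187,0.337,0.002,0.003,-0.002,-1,0.065,-0.187,0.337,0.002,0.003,-0.002]'
python3 - <<'E'
from wr import *
from kin import mm
w,im,s=shot("w6"); print(np.round(s["q"],2))
M=mm((.675,.009,-.196)); dots(w,im,[M(0,-.125,.22),M(0,-.095,.22),M(.045,-.1085,.052),M(-.045,-.0235,.052)])
p=s["eef_pos"]; Rc=R.from_euler("xyz",s["tool_rot"]); g=p-.011*Rc.as_matrix()[:,2]; print(g,s["tool_rot"])
dots(w,im,carpts(g[0]+.0796*np.cos(-.196),g[1]+.0796*np.sin(-.196),-.196,g[2]-.1042))
cv2.imwrite("pics/w6.png",cv2.resize(im[0:288,0:384],(800,600),interpolation=cv2.INTER_CUBIC))
E
```

```text
time_s: 20.7
eef_pos: [0.5615, -0.1438, 0.181]
tool_rot: [-3.141, -0.465, -0.191]
contact_force: [0.4, -0.3, -0.9]
opening: 0.0111
grip_force: 61.4
[ 0.06  0.18 -0.68  0.41 -0.29  0.95]
[ 0.55667326 -0.14291751  0.19083574] [-3.14116708 -0.46533976 -0.19087358]
```

View pics/w6.png

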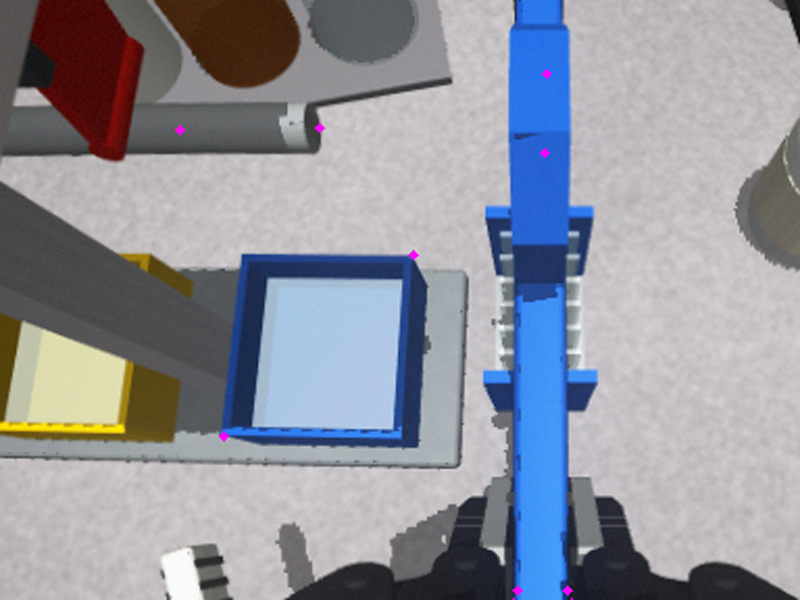

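The model dots fall on the peg axis (tip at (315,128)), the bath corners, and the eye's top facet (540,80), all within 1–2 mm. Next I plan the push-in.

```bash
cat > push.py <<'E'
from kin import *
O=(.675,.009,-.196)
def push(targets,off,dzb,flip,lean,yawc=0):
    p,Rc,s=pose(); g=p-.011*Rc.as_matrix()[:,2]; c=np.array([np.cos(O[2]),np.sin(O[2]),0]); M=mm(O)
    e=g+off*c+[0,0,dzb]; d=e-np.array([O[0],O[1],0]); n=np.array([-c[1],c[0],0])
    print("eye in machine",np.round([d@c,d@n,e[2]],4),"rot",np.round(s["tool_rot"],3))
    cam=p+Rc.apply([.071,0,-.135]); dc=cam-np.array([O[0],O[1],0]); print("cam m",np.round([dc@c,dc@n,cam[2]],3))
    for t in targets: plan(np.array(M(*t))-off*c-[0,0,dzb],O[2],lean,flip)
E
python3 - <<'E'
from push import *
push([(-.003,-.15,.215),(-.003,-.1,.215),(-.003,-.05,.215),(-.003,-.05,.2095)],.0796,.0308,0,.46)
E
```

```text
eye in machine [-0.0066 -0.172   0.2223] rot [-3.141 -0.467 -0.191]
cam m [-0.079 -0.172  0.334]
row [-0.0, -0.055, 0.02, -0.002, -0.004, 0.003] rows>= 0.4 t 20.8
row [0.0, -0.18, 0.021, -0.002, -0.004, 0.003] rows>= 1.2 t 20.8
row [0.001, -0.305, 0.021, -0.002, -0.004, 0.003] rows>= 2.0 t 20.8
row [-0.005, -0.305, 0.034, -0.002, -0.004, 0.003] rows>= 2.0 t 20.8
```

```bash
python3 -m crank '[-1,0,-0.03,0.02,-0.002,-0.004,0.003,-1,0,-0.055,0.02,-0.002,-0.004,0.003,-1,0,-0.08,0.02,-0.002,-0.004,0.003,-1,0,-0.1,0.02,-0.002,-0.004,0.003,-1,0,-0.125,0.02,-0.002,-0.004,0.003,-1,0,-0.15,0.02,-0.002,-0.004,0.003,-1,0,-0.155,0.02,-0.002,-0.004,0.003]'
python3 - <<'E'
from push import *
push([(-.003,-.05,.215),(-.003,-.05,.2095)],.0796,.0308,0,.46)
from wr import *
w,im,s=shot("w7"); print(np.round(s["q"],2))
cv2.imwrite("pics/w7.png",cv2.resize(im[0:288,64:448],(800,600),interpolation=cv2.INTER_CUBIC))
E
```

```text
time_s: 21.62
eef_pos: [0.5771, -0.0836, 0.1749]
tool_rot: [-3.141, -0.461, -0.196]
contact_force: [-0.0, -0.4, -1.8]
opening: 0.0115
grip_force: 61.4
eye in machine [-0.0032 -0.1099  0.2155] rot [-3.141 -0.461 -0.196]
cam m [-0.074 -0.11   0.327]
row [-0.0, -0.15, 0.002, -0.0, -0.001, -0.0] rows>= 1.0 t 21.6
row [-0.006, -0.15, 0.014, -0.0, -0.001, -0.0] rows>= 1.0 t 21.6
[ 0.15  0.19 -0.74  0.66 -0.25  0.61]
```

View pics/w7.png

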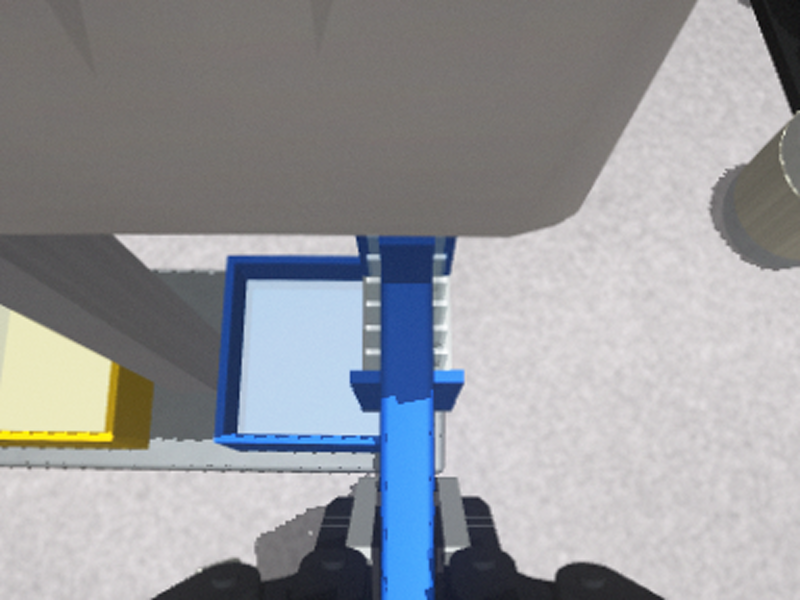

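The head hides the eye; the bar lies straight, with no contact force. That was the last picture I may view, so from here I check by numbers. Pushing in past the flap.

```bash
python3 -m crank '[-1,0,-0.025,0.001,0,0,0,-1,0,-0.05,0.001,0,0,0,-1,0,-0.075,0.001,0,0,0,-1,0,-0.1,0.002,0,0,0]' && python3 -m crank '[-1,0,-0.02,0,0,0,0,-1,0,-0.04,0,0,0,0,-1,0,-0.052,0,0,0,0,-1,0,-0.052,0,0,0,0,-1,0,-0.052,0,0,0,0]'
python3 - <<'E'
from push import *
push([(-.003,-.05,.2105),(-.003,-.05,.2085)],.0796,.0308,0,.46); print(pose()[2]["moment"].round(2),pose()[2]["q"].round(2))
from station import snapshot; import cv2
for n in("scene","side"):
    s=snapshot(n); np.save(n+"_b.npy",s,allow_pickle=True)
E
```

```text
time_s: 22.18
eef_pos: [0.5849, -0.045, 0.1733]
tool_rot: [-3.141, -0.46, -0.198]
contact_force: [-0.7, -0.5, -2.4]
opening: 0.0111
grip_force: 61.4
time_s: 22.8
eef_pos: [0.5886, -0.0247, 0.1726]
tool_rot: [3.141, -0.458, -0.197]
contact_force: [-0.3, -0.1, -1.2]
opening: 0.0108
grip_force: 61.4
eye in machine [-0.0034 -0.0499  0.2132] rot [ 3.141 -0.458 -0.197]
cam m [-0.074 -0.05   0.325]
row [-0.002, 0.0, 0.007, 0.001, 0.001, -0.001] rows>= 0.0 t 22.8
row [-0.004, 0.0, 0.011, 0.001, 0.001, -0.001] rows>= 0.1 t 22.8
[ 0.24  1.27 -0.03] [ 0.24  0.2  -0.76  0.81 -0.26  0.38]
```

```bash
python3 -m crank '[-1,-0.002,0,0.004,0,0,0,-1,-0.003,0,0.007,0,0,0,-1,-0.004,0,0.009,0,0,0,-1,-0.004,0,0.009,0,0,0]'
python3 - <<'E'
from push import *
push([(-.003,-.05,.2085)],.0796,.0308,0,.46); print(pose()[2]["moment"].round(2))
E
```

```text
time_s: 23.4
eef_pos: [0.5895, -0.0245, 0.1694]
tool_rot: [-3.141, -0.46, -0.197]
contact_force: [2.2, -0.8, 0.4]
opening: 0.0112
grip_force: 61.6
eye in machine [-0.0026 -0.0495  0.2101] rot [-3.141 -0.46  -0.197]
cam m [-0.074 -0.05   0.322]
row [-0.003, 0.001, 0.003, 0.0, 0.0, -0.001] rows>= 0.0 t 23.4
[ 0.03  0.52 -0.08]
```

The peg now carries the weight: the vertical force went from −2 N to about 0 and the moment dropped. Opening and backing out level.

```bash
python3 -m crank '[-0.6,0,0,0,0,0,0,-0.4,0,0,0,0,0,0,0,0,0,0,0,0,0,1,0,0,0,0,0,0,1,-0.03,0,-0.015,0,0,0,1,-0.09,0,-0.045,0,0,0,1,-0.18,0,-0.09,0,0,0,1,-0.27,0,-0.135,0,0,0]' && python3 -m crank '[1,-0.05,0,-0.025,0,0,0,1,-0.05,0,-0.025,0,0,0]'
python3 - <<'E'
from push import *
from h import proj
from station import snapshot
M=mm(O)
print(pose()[2]["eef_pos"],pose()[2]["q"].round(2))
w={n:snapshot(n) for n in ("scene","side")}; p,Rc,s=pose()
for n in w:
    np.save(n+"_c.npy",w[n],allow_pickle=True)
    im=w[n]["image"].astype(int); blue=(im[:,:,2]>im[:,:,0]*2)&(im[:,:,2]>60); red=(im[:,:,0]>120)&(im[:,:,1]<60)&(im[:,:,2]<60)
    pts=dict(eye=M(0,-.05,.21),farbar=M(.08,-.05,.18),nearbar=M(-.08,-.05,.18),bask=M(0,-.05,.11),flapR0=M(0,-.092,.245),flapRup=M(0,-.06,.255))
    for k,P in pts.items():
        u=proj(w[n],np.array(P)); x,y=np.round(u).astype(int); print(n,k,x,y,im[y,x].tolist(),"blue",blue[y-4:y+5,x-4:x+5].sum(),"red",red[y-5:y+6,x-5:x+6].sum())
E
```

```text
time_s: 24.4
eef_pos: [0.4693, -0.001, 0.1691]
tool_rot: [3.141, -0.458, -0.197]
contact_force: [0.4, 0.4, -0.5]
opening: 0.0853
grip_force: 0.0
time_s: 24.65
eef_pos: [0.4499, 0.0043, 0.1731]
tool_rot: [-3.14, -0.458, -0.196]
contact_force: [-0.1, -0.2, -0.6]
opening: 0.0853
grip_force: 0.0
[0.4499276  0.00425837 0.17310191] [ 0.34 -0.03 -1.07  1.04 -0.26  0.05]
scene eye 213 145 [110, 114, 117] blue 45 red 0
scene farbar 196 144 [104, 103, 100] blue 0 red 0
scene nearbar 231 161 [12, 79, 171] blue 30 red 0
scene bask 214 169 [95, 102, 102] blue 25 red 0
scene flapR0 221 132 [101, 102, 101] blue 0 red 0
scene flapRup 214 133 [109, 108, 104] blue 0 red 0
side eye 242 128 [79, 82, 103] blue 11 red 0
side farbar 229 121 [110, 106, 104] blue 0 red 0
side nearbar 257 149 [44, 75, 138] blue 41 red 0
side bask 243 150 [94, 98, 96] blue 16 red 0
side flapR0 253 114 [102, 98, 95] blue 0 red 0
side flapRup 244 115 [104, 99, 97] blue 0 red 0
```

Run:
```python
from push import *
p,Rc,s=pose()
print("up",np.round(Rc.inv().apply([0,0,.13])/.4,3))
f=(p+[0,0,.13],Rc); f=plan([.50,-.17,.28],-.196,.46,0,f)
plan([.5567,-.1429,.1908],-.191,.465,0,f)
```

```text
up [ 0.143  0.    -0.292]
row [0.162, 0.402, 0.168, 0.0, 0.003, -0.0] rows>= 3.0 t 24.8
row [0.014, -0.094, 0.256, 0.001, 0.003, -0.003] rows>= 1.7 t 24.8
```

```bash
python3 -m crank '[1,0.143,0,-0.292,0,0,0,1,0.143,0,-0.292,0,0,0,1,0.143,0,-0.292,0,0,0,1,0.305,0.402,-0.124,0,0.003,0,1,0.305,0.402,-0.124,0,0.003,0,1,0.305,0.402,-0.124,0,0.003,0,1,0.305,0.402,-0.124,0,0.003,0]' && python3 -m crank '[1,0.014,-0.094,0.256,0.001,0.003,-0.003,1,0.014,-0.094,0.256,0.001,0.003,-0.003,1,0.014,-0.094,0.256,0.001,0.003,-0.003,1,0.014,-0.094,0.256,0.001,0.003,-0.003]'
python3 - <<'E'
from wr import *
from push import O,mm
from h import proj
w,im,s=shot("w8"); a=np.load("w6.npy",allow_pickle=True).item()["image"]
print(s["tool_rot"])
M=mm(O)
for n,I in (("w6",a),("w8",w["image"])):
    I=I.astype(int); red=(I[:,:,0]>80)&(I[:,:,1]<50)&(I[:,:,2]<50); y,x=np.nonzero(red[:150,:150]); print(n,len(x),[x.min(),x.max(),y.min(),y.max()] if len(x) else 0)
I=w["image"].astype(int); b=(I[:,:,2]>I[:,:,0]*2)&(I[:,:,2]>60)
for k,P in dict(bar0=M(-.085,-.05,.19),bar1=M(-.05,-.05,.19),eye=M(-.01,-.05,.225)).items():
    u=np.round(proj(w,np.array(P))).astype(int); print(k,u,I[u[1],u[0]] if (0<=u).all() and u[0]<512 and u[1]<384 else None)
y,x=np.nonzero(b[150:300,:230]); 
S1=np.load("scene.npy",allow_pickle=True).item()["image"].astype(int); S2=snapshot("scene")["image"].astype(int)
d=np.abs(S1-S2).sum(2)[170:218,245:285]; print("white diff",(d>60).sum())
E
```

```text
time_s: 25.62
eef_pos: [0.5047, -0.1759, 0.2678]
tool_rot: [3.14, -0.456, -0.205]
contact_force: [0.4, 0.7, -0.7]
opening: 0.0851
grip_force: 0.0
time_s: 26.12
eef_pos: [0.5614, -0.1441, 0.1811]
tool_rot: [3.14, -0.465, -0.191]
contact_force: [-0.6, 0.4, -0.4]
opening: 0.085
grip_force: 0.0
[ 3.14008081 -0.46475043 -0.191067  ]
w6 695 [np.int64(19), np.int64(68), np.int64(17), np.int64(76)]
w8 459 [np.int64(23), np.int64(65), np.int64(17), np.int64(75)]
bar0 [ 12 256] [ 36 105 226]
bar1 [ 22 187] [ 21  71 164]
eye [-25  79] None
white diff 605
```

The right flap's red region has the same outline as before the push, so it is shut, and blue pixels sit where the hung bar should be. On to yellow with the same tool flip.

Run:
```python
from push import *
p,Rc,s=pose(); print("up",np.round(Rc.inv().apply([-.03,0,.11])/.4,3))
plan([.40,-.35,.235],-.198,.46,0)
print(ikq([.4,-.35,.235],-.198,.46,0,[-.4,.2,-.4,0,-.5,2.]),ikq([.457,-.362,.145],-.198,.46,0,[-.4,.2,-.4,0,-.5,2.]))
```

```text
up [ 0.058  0.014 -0.279]
row [-0.208, 0.582, -0.224, -0.001, -0.005, 0.003] rows>= 4.2 t 26.2
(array([-0.48942761,  0.08869556, -0.4282282 , -0.22105696, -0.62191812,
        2.014079  ]), 0.0) (array([-0.45872264,  0.2883478 , -0.42020294, -0.27852852, -0.42999057,
        2.05980519]), 0.0)
```

```bash
python3 -m crank '[1,0.058,0.014,-0.279,0,0,0,1,0.058,0.014,-0.279,0,0,0,1,-0.208,0.582,-0.224,0,-0.005,0.003,1,-0.208,0.582,-0.224,0,-0.005,0.003,1,-0.208,0.582,-0.224,0,-0.005,0.003,1,-0.208,0.582,-0.224,0,-0.005,0.003,1,-0.208,0.582,-0.224,0,-0.005,0.003,1,-0.208,0.582,-0.224,0,-0.005,0.003]'
cat > yel.py <<'E'
from wr import *
from h import proj,atz,S
def yel(name):
    w,im,s=shot(name); S["w"]=w
    I=w["image"].astype(int); m=((I[:,:,0]>90)&(I[:,:,1]>.6*I[:,:,0])&(I[:,:,2]<.45*I[:,:,0])).astype(np.uint8)
    n,l,st,c=cv2.connectedComponentsWithStats(m); k=1+np.argmax(st[1:,4]); print("comp",st[k]); m=l==k
    for y in range(st[k][1],st[k][1]+st[k][3],7):
        x=np.nonzero(m[y])[0]
        if len(x): 
            # bright (top face) subset
            print(y,x.min(),x.max(),len(x),"lum",I[y,x.min()+3:x.max()-2:4,0].tolist()[:9])
    return w,s
E
python3 - <<'E'
from yel import *
w,s=yel("w9"); print(s["tool_rot"],s["q"].round(2))
for P in carpts(.5354,-.3777,-.198,.04): print(proj(w,np.array(P)).round(0),end=" ")
E
```

```text
time_s: 27.22
eef_pos: [0.4043, -0.3513, 0.2254]
tool_rot: [-3.141, -0.459, -0.198]
contact_force: [-0.1, 0.2, -0.2]
opening: 0.0851
grip_force: 0.0
comp [ 236    0   37  192 3517]
0 250 263 14 lum [236, 235]
7 250 262 13 lum [237, 237]
14 250 262 13 lum [238, 238]
21 249 262 14 lum [239, 238]
28 249 262 14 lum [239, 239]
35 246 261 16 lum [202, 200, 191]
42 245 261 17 lum [239, 238, 238]
49 245 261 17 lum [239, 239, 238]
56 244 261 18 lum [239, 239, 239]
63 244 260 17 lum [215, 217, 214]
70 244 260 17 lum [216, 216, 215]
77 244 260 17 lum [215, 215, 216]
84 244 260 17 lum [216, 216, 216]
91 239 271 33 lum [93, 98, 97, 92, 115, 98, 96]
98 240 270 22 lum [95, 98, 91, 99, 192, 96, 98]
105 241 270 20 lum [97, 145, 145, 170, 90, 96]
112 245 259 15 lum [242, 242, 242]
119 245 259 15 lum [242, 242, 242]
126 245 259 15 lum [242, 242, 241]
133 244 259 16 lum [242, 242, 241]
140 236 270 35 lum [112, 124, 242, 241, 241, 103, 151, 161]
147 238 269 32 lum [100, 238, 242, 242, 219, 102, 100]
154 239 268 30 lum [104, 241, 242, 242, 104, 102]
161 243 257 15 lum [242, 242, 242]
168 243 257 15 lum [242, 242, 242]
175 243 257 15 lum [243, 242, 241]
182 242 256 15 lum [242, 242, 242]
189 243 256 14 lum [105, 102]
[-3.14117389 -0.45929811 -0.19792156] [-0.49  0.09 -0.43 -0.22 -0.63  2.02]
[252. 192.] [268. 192.] [253.  -6.] [253. 196.] [267. 196.] [260.  71.] [260.  52.]
```

Run:
```python
from h import *
from ik import *
S["w"]=np.load("w9.npy",allow_pickle=True).item()
I=S["w"]["image"].astype(int); col=I[180:195,249,0]; print(col.tolist())
a=[atz("w",(u,v),.155) for u,v in ((249.2,186.5),(249.2,182),(252.2,119),(256.3,14))]; print(np.round(a,4).tolist())
d=a[2]-a[1]; yw=np.arctan2(d[1],d[0]); d2=a[3]-a[1]; yw2=np.arctan2(d2[1],d2[0]); print(yw,yw2)
c=np.array([np.cos(yw2),np.sin(yw2),0]); print("origin",a[0]+.09*c)
g=a[0]+.010*c; g[2]=.1445; print(g); plan(g,yw2,.46,0)
```

```text
[242, 242, 242, 242, 243, 242, 242, 231, 140, 96, 103, 98, 95, 94, 94]
[[0.4527, -0.3526, 0.155], [0.4562, -0.3533, 0.155], [0.5067, -0.3655, 0.155], [0.6031, -0.3879, 0.155]]
-0.23703271644441473 -0.23121626922501856
origin [ 0.54032358 -0.37326968  0.155     ]
[ 0.46245251 -0.35493675  0.1445    ]
row [0.039, -0.017, 0.272, -0.01, 0.001, 0.02] rows>= 1.8 t 27.3
```

```bash
python3 -m crank '[1,0.02,-0.017,0.06,-0.01,0.001,0.02,1,0.03,-0.017,0.13,-0.01,0.001,0.02,1,0.039,-0.017,0.2,-0.01,0.001,0.02,1,0.039,-0.017,0.272,-0.01,0.001,0.02,1,0.039,-0.017,0.272,-0.01,0.001,0.02,-1,0.039,-0.017,0.272,-0.01,0.001,0.02,-1,0.039,-0.017,0.272,-0.01,0.001,0.02,-1,0.039,-0.017,0.272,-0.01,0.001,0.02]' && python3 -m crank '[-1,0,0,0,0,0,0,-1,0,0,0,0,0,0,-1,0,0,0,0,0,0,-1,0,0,0,0,0,0]'
python3 - <<'E'
from push import *
p,Rc,s=pose(); z=Rc.as_matrix()[:,2]; g=p-.011*z; print("grasp",g.round(4),np.round(s["tool_rot"],3),np.round(s["moment"],2))
print("off",np.hypot(.5403-g[0],-.3733-g[1]),"dzb",.175-g[2])
f=plan(g+[-.02,0,.13],-.231,.46,0)
f=plan([.37,0,.32],-.1,.46,0,f)
M=mm(O); f=plan(M(-.15,.20,.30),O[2],.46,0,f); plan(M(-.087,.185,.188),O[2],.46,0,f); print(M(-.15,.2,.3))
q=Q[6]
for t in ((-.15,.2,.3),(-.087,.19,.188),(-.083,.11,.185),(-.083,.05,.185)):
  b=ikq(M(*t),-.196,.46,0,q); q=b[0]; print(np.round(q,2),b[1])
E
```

```text
time_s: 28.28
eef_pos: [0.4666, -0.3564, 0.1344]
tool_rot: [-3.141, -0.46, -0.232]
contact_force: [-0.6, 0.7, 0.3]
opening: 0.0321
grip_force: 0.0
time_s: 28.78
eef_pos: [0.4664, -0.3565, 0.134]
tool_rot: [-3.141, -0.459, -0.232]
contact_force: [-3.1, 1.6, 6.1]
opening: 0.0112
grip_force: 59.4
grasp [ 0.4617 -0.3553  0.1438] [-3.141 -0.459 -0.232] [0.61 0.95 0.21]
off 0.08066710904190984 dzb 0.031183784041184853
row [0.1, 0.011, -0.313, -0.0, 0.001, -0.001] rows>= 2.1 t 28.8
row [-0.287, -0.825, -0.271, 0.037, 0.0, -0.075] rows>= 5.9 t 28.8
row [0.364, -0.631, 0.236, -0.027, 0.0, 0.055] rows>= 4.9 t 28.8
row [0.017, 0.038, 0.321, 0.0, 0.0, 0.0] rows>= 2.1 t 28.8
[np.float64(0.5668214852385737), np.float64(0.2343828053424037), 0.3]
[ 0.79  0.18 -0.41  0.55 -0.79  0.23] 0.0
[ 0.64  0.35 -0.53  0.77 -0.5   0.08] 0.0
[ 0.52  0.29 -0.64  0.83 -0.41  0.13] 0.0
[ 0.42  0.25 -0.7   0.85 -0.35  0.19] 0.0
```

```bash
python3 -m crank '[-1,0.014,0.001,-0.045,0,0,0,-1,0.03,0.003,-0.095,0,0,0,-1,0.047,0.005,-0.147,0,0,0,-1,0.063,0.007,-0.2,0,0,0,-1,0.08,0.009,-0.25,0,0,0,-1,0.1,0.011,-0.313,0,0.001,-0.001,-1,0.1,0.011,-0.313,0,0.001,-0.001]' && python3 -m crank '[-1,-0.03,-0.08,-0.027,0.004,0,-0.007,-1,-0.07,-0.2,-0.066,0.009,0,-0.018,-1,-0.112,-0.32,-0.105,0.014,0,-0.03,-1,-0.155,-0.445,-0.146,0.02,0,-0.04,-1,-0.2,-0.57,-0.187,0.026,0,-0.052,-1,-0.24,-0.69,-0.227,0.031,0,-0.063,-1,-0.277,-0.795,-0.261,0.036,0,-0.072,-1,-0.287,-0.825,-0.271,0.037,0,-0.075]'
python3 - <<'E'
from push import *
M=mm(O); f=plan([.38,.27,.31],-.15,.46,0); f=plan(M(-.087,.19,.30),O[2],.46,0,f)
plan(M(-.087,.19,.188),O[2],.46,0,f)
E
```

```text
time_s: 29.65
eef_pos: [0.4467, -0.3566, 0.2646]
tool_rot: [3.141, -0.463, -0.23]
contact_force: [0.9, -0.0, -2.5]
opening: 0.0114
grip_force: 58.6
time_s: 30.65
eef_pos: [0.3736, 0.0017, 0.3079]
tool_rot: [3.141, -0.458, -0.093]
contact_force: [0.0, -1.1, -2.5]
opening: 0.0111
grip_force: 59.1
row [-0.039, -0.669, 0.002, -0.016, 0.001, 0.033] rows>= 4.3 t 30.6
row [0.555, 0.051, 0.303, -0.013, -0.0, 0.026] rows>= 4.1 t 30.6
row [-0.124, 0.0, 0.251, 0.0, 0.0, 0.0] rows>= 1.8 t 30.6
```

```bash
python3 -m crank '[-1,-0.004,-0.07,0,-0.002,0,0.003,-1,-0.01,-0.18,0,-0.004,0,0.009,-1,-0.017,-0.3,0,-0.007,0,0.015,-1,-0.024,-0.42,0.001,-0.01,0,0.02,-1,-0.031,-0.54,0.001,-0.013,0,0.026,-1,-0.037,-0.64,0.002,-0.015,0.001,0.031,-1,-0.039,-0.669,0.002,-0.016,0.001,0.033,-1,-0.039,-0.669,0.002,-0.016,0.001,0.033]' && python3 -m crank '[-1,0.06,0.006,0.033,-0.002,0,0.003,-1,0.16,0.015,0.087,-0.004,0,0.008,-1,0.26,0.024,0.142,-0.006,0,0.012,-1,0.36,0.033,0.197,-0.008,0,0.017,-1,0.45,0.042,0.246,-0.01,0,0.021,-1,0.53,0.049,0.29,-0.012,0,0.025,-1,0.555,0.051,0.303,-0.013,0,0.026,-1,0.555,0.051,0.303,-0.013,0,0.026]' && python3 -m crank '[-1,-0.02,0,0.04,0,0,0,-1,-0.045,0,0.09,0,0,0,-1,-0.07,0,0.14,0,0,0,-1,-0.095,0,0.19,0,0,0,-1,-0.115,0,0.235,0,0,0,-1,-0.124,0,0.251,0,0,0,-1,-0.124,0,0.251,0,0,0]'
python3 - <<'E'
from wr import *
from push import *
from h import proj
w,im,s=shot("w10"); I=w["image"].astype(int); print(s["q"].round(2))
push([(-.003,.11,.215)],.0807,.0312,0,.46)
M=mm(O)
p,Rc,s=pose(); g=p-.011*Rc.as_matrix()[:,2]
print("exp carrier",[proj(w,np.array(P)).round(0).tolist() for P in carpts(g[0]+.0807*np.cos(O[2]),g[1]+.0807*np.sin(O[2]),O[2],g[2]-.1038)[5:]])
for k,P in dict(tip=M(0,.125,.22),tipup=M(0,.125,.225),tipdn=M(0,.125,.215),bYp=M(.045,.1085,.052),bYn=M(-.045,.1085,.052),bY3=M(-.045,.0235,.052)).items(): print(k,proj(w,np.array(P)).round(1))
yl=((I[:,:,0]>90)&(I[:,:,1]>.6*I[:,:,0])&(I[:,:,2]<.45*I[:,:,0])).astype(np.uint8)
n,l,st,c=cv2.connectedComponentsWithStats(yl)
for k in range(1,n):
    if st[k][4]>60: print(st[k])
for v in (20,30,40,50,60,70,80,90):
    x=np.nonzero(yl[v,200:320])[0]; print(v,(200+x.min(),200+x.max()) if len(x) else None, I[v,240:270:10,0].tolist())
red=(I[:,:,0]>80)&(I[:,:,1]<50)&(I[:,:,2]<50); y,x=np.nonzero(red[:200,256:]); print("red",len(x),256+x.min(),256+x.max(),y.min(),y.max())
cv2.imwrite("w10.png",im)
E
```

```text
time_s: 31.65
eef_pos: [0.3872, 0.267, 0.3]
tool_rot: [3.139, -0.46, -0.155]
contact_force: [0.7, -0.4, -2.5]
opening: 0.0109
grip_force: 59.1
time_s: 32.65
eef_pos: [0.6337, 0.2062, 0.2914]
tool_rot: [3.141, -0.46, -0.204]
contact_force: [0.1, -0.5, -2.3]
opening: 0.011
grip_force: 59.1
time_s: 33.52
eef_pos: [0.6337, 0.2076, 0.1803]
tool_rot: [3.141, -0.462, -0.201]
contact_force: [0.1, -0.3, -2.0]
opening: 0.0113
grip_force: 59.0
[ 0.64  0.34 -0.53  0.76 -0.5   0.09]
eye in machine [-0.0029  0.1872  0.2221] rot [-3.14  -0.463 -0.202]
cam m [-0.075  0.187  0.334]
row [-0.007, 0.193, 0.016, 0.001, -0.002, -0.003] rows>= 1.2 t 33.6
exp carrier [[258.0, 68.0], [258.0, 29.0]]
tip [402.4  65.7]
tipup [408.   58.7]
tipdn [397.2  72.3]
bYp [335.9 123.7]
bYn [340.8 211.9]
bY3 [427.2 211.3]
[ 232    0   55  290 8641]
[ 331  122   95   92 2224]
20 (np.int64(245), np.int64(273)) [180, 244, 245]
30 (np.int64(245), np.int64(273)) [190, 246, 245]
40 (np.int64(245), np.int64(273)) [185, 245, 246]
50 (np.int64(245), np.int64(273)) [189, 246, 247]
60 (np.int64(245), np.int64(273)) [186, 211, 229]
70 (np.int64(245), np.int64(273)) [190, 229, 229]
80 (np.int64(245), np.int64(273)) [190, 230, 229]
90 (np.int64(245), np.int64(273)) [193, 228, 228]
red 438 483 509 3 76
```

Predicted bath corners and the eye's top facet (centre 259 against 258 predicted) agree with the picture within 2 px. Pushing yellow in.

```bash
python3 -m crank '[-1,-0.002,0.03,0.01,0,-0.002,-0.002,-1,-0.005,0.06,0.016,0.001,-0.002,-0.003,-1,-0.007,0.09,0.016,0.001,-0.002,-0.003,-1,-0.007,0.12,0.016,0.001,-0.002,-0.003,-1,-0.007,0.15,0.016,0.001,-0.002,-0.003,-1,-0.007,0.18,0.016,0.001,-0.002,-0.003,-1,-0.007,0.193,0.016,0.001,-0.002,-0.003]'
python3 - <<'E'
from push import *
push([(-.003,.05,.215),(-.003,.05,.2085)],.0807,.0312,0,.46)
E
```

```text
time_s: 34.45
eef_pos: [0.619, 0.1309, 0.1731]
tool_rot: [3.141, -0.458, -0.198]
contact_force: [0.7, 0.7, -1.2]
opening: 0.0108
grip_force: 59.1
eye in machine [-0.0028  0.1087  0.2141] rot [ 3.141 -0.458 -0.198]
cam m [-0.075  0.109  0.326]
row [0.001, 0.147, -0.002, 0.001, 0.001, -0.001] rows>= 0.9 t 34.5
row [-0.006, 0.147, 0.013, 0.001, 0.001, -0.001] rows>= 0.9 t 34.5
```

```bash
python3 -m crank '[-1,0,0.025,-0.002,0,0,0,-1,0,0.05,-0.002,0,0,0,-1,0,0.075,-0.002,0,0,0,-1,0,0.1,-0.002,0,0,0,-1,0,0.12,-0.002,0,0,0,-1,0,0.14,-0.002,0,0,0,-1,0,0.149,-0.002,0,0,0,-1,0,0.149,-0.002,0,0,0]' && python3 -m crank '[-1,0,0,0,0,0,0,-1,-0.003,0,0.006,0,0,0,-1,-0.005,0,0.011,0,0,0,-1,-0.006,0,0.014,0,0,0,-1,-0.006,0,0.014,0,0,0]'
python3 - <<'E'
from push import *
push([(-.003,.05,.2085)],.0807,.0312,0,.46); print(pose()[2]["moment"].round(2))
E
```

```text
time_s: 35.45
eef_pos: [0.6072, 0.0733, 0.1738]
tool_rot: [3.141, -0.459, -0.197]
contact_force: [0.8, 0.5, -2.2]
opening: 0.0108
grip_force: 59.1
time_s: 36.08
eef_pos: [0.6087, 0.0741, 0.1692]
tool_rot: [-3.14, -0.461, -0.197]
contact_force: [1.8, -0.1, 3.5]
opening: 0.0109
grip_force: 59.7
eye in machine [-0.0019  0.0509  0.2103] rot [-3.14  -0.461 -0.197]
cam m [-0.074  0.051  0.322]
row [-0.005, 0.002, 0.003, -0.001, -0.001, -0.001] rows>= 0.0 t 36.1
[-0.03 -0.32  0.05]
```

The peg carries it. Release and back out.

```bash
python3 -m crank '[-0.6,0,0,0,0,0,0,-0.4,0,0,0,0,0,0,0,0,0,0,0,0,0,1,0,0,0,0,0,0,1,-0.03,0,-0.015,0,0,0,1,-0.09,0,-0.045,0,0,0,1,-0.17,0,-0.085,0,0,0,1,-0.25,0,-0.125,0,0,0]' && python3 -m crank '[1,-0.05,0,-0.025,0,0,0,1,0.05,0,-0.2,0,0,0,1,0.05,0,-0.3,0,0,0,1,-0.1,0,-0.4,0,0,0,1,-0.2,0,-0.4,0,0,0,1,-0.2,0,-0.4,0,0,0]'
cat > chk.py <<'E'
from push import *
from h import proj
from station import snapshot
M=mm(O)
for n in ("scene","side"):
    w=snapshot(n); a=np.load(n+".npy",allow_pickle=True).item()["image"].astype(int); im=w["image"].astype(int); np.save(n+"_e.npy",w,allow_pickle=True)
    yl=(im[:,:,0]>70)&(im[:,:,1]>.6*im[:,:,0])&(im[:,:,2]<.5*im[:,:,0]); bl=(im[:,:,2]>im[:,:,0]*1.8)&(im[:,:,2]>60)
    for sg,m,nm in ((1,yl,"Y"),(-1,bl,"B")):
      for k,P in dict(eyeL=M(-.019,sg*.05,.21),near=M(-.08,sg*.05,.18),far=M(.08,sg*.05,.18),mid=M(-.04,sg*.05,.18),bask=M(-.03,sg*.05,.10),baskf=M(.03,sg*.05,.10)).items():
        x,y=np.round(proj(w,np.array(P))).astype(int); print(n,nm,k,x,y,im[y,x].tolist(),m[y-3:y+4,x-3:x+4].sum())
    for k,y in (("flapL",.092),("flapLup",.06)):
        pass
    f=lambda I:(I[:,:,0]>110)&(I[:,:,1]<60)&(I[:,:,2]<60)
    x,y=np.round(proj(w,np.array(M(0,.091,.24)))).astype(int)
    for nm,I in (("before",a),("now",im)):
        yy,xx=np.nonzero(f(I)[y-18:y+19,x-18:x+19]); print(n,"flapL",nm,(x,y),len(xx),(xx.mean()+x-18,yy.mean()+y-18) if len(xx) else None)
    b={"scene":(232,172,285,218),"side":(258,165,308,210)}[n]
    wh=lambda I:(I.min(2)>165)
    for I in (a,im):
        yy,xx=np.nonzero(wh(I)[b[1]:b[3],b[0]:b[2]]); print("white",len(xx),xx.mean().round(1),yy.mean().round(1))
E
python3 chk.py
```

```text
time_s: 37.08
eef_pos: [0.4968, 0.0953, 0.1681]
tool_rot: [3.141, -0.458, -0.197]
contact_force: [-0.5, -0.1, -0.5]
opening: 0.085
grip_force: 0.0
time_s: 37.83
eef_pos: [0.3557, 0.124, 0.2758]
tool_rot: [-3.141, -0.458, -0.19]
contact_force: [-1.3, 0.7, -0.0]
opening: 0.0851
grip_force: 0.0
scene Y eyeL 197 161 [85, 68, 0] 27
scene Y near 211 175 [209, 173, 0] 25
scene Y far 176 157 [98, 82, 0] 26
scene Y mid 202 171 [189, 158, 0] 41
scene Y bask 201 188 [87, 72, 0] 35
scene Y baskf 188 181 [87, 90, 75] 14
scene B eyeL 217 147 [0, 33, 82] 24
scene B near 231 161 [7, 75, 165] 24
scene B far 196 144 [102, 102, 100] 0
scene B mid 222 157 [11, 65, 138] 38
scene B bask 220 174 [2, 34, 74] 45
scene B baskf 208 168 [78, 81, 85] 0
scene flapL before (np.int64(183), np.int64(157)) 0 None
scene flapL now (np.int64(183), np.int64(157)) 0 None
white 98 26.2 11.1
white 76 22.5 10.8
side Y eyeL 217 144 [84, 71, 38] 39
side Y near 229 163 [188, 156, 63] 33
side Y far 202 133 [95, 92, 89] 0
side Y mid 222 155 [99, 83, 42] 40
side Y bask 222 171 [87, 74, 38] 49
side Y baskf 212 160 [87, 87, 80] 8
side B eyeL 245 131 [44, 54, 75] 21
side B near 257 149 [46, 77, 140] 31
side B far 229 121 [109, 105, 101] 0
side B mid 249 142 [37, 47, 73] 36
side B bask 248 158 [39, 45, 72] 48
side B baskf 238 147 [69, 77, 84] 4
side flapL before (np.int64(201), np.int64(139)) 0 None
side flapL now (np.int64(201), np.int64(139)) 0 None
white 92 25.1 15.2
white 47 11.7 7.4
```

```bash
python3 -m crank '[1,-0.03,0.15,0,0,0,0,1,-0.06,0.3,0,0,0,0,1,-0.08,0.45,0,0,0,0,1,-0.1,0.6,0,0,0,0,1,-0.1,0.75,0,0,0,0,1,-0.1,0.9,0,0,0,0,1,-0.1,1,0,0,0,0,1,-0.1,1,0,0,0,0]'; sed -i 's/(I\[:,:,0\]>110)&(I\[:,:,1\]<60)&(I\[:,:,2\]<60)/(I[:,:,0]>2*I[:,:,1])\&(I[:,:,0]>2*I[:,:,2])\&(I[:,:,0]>60)/' chk.py; python3 chk.py | grep -E "flap|white"
python3 - <<'E'
from ik import *
import cv2
for n,b in (("scene",(240,172,280,214)),("side",(262,167,305,205))):
    a=np.load(f"{n}.npy",allow_pickle=True).item()["image"]; c=np.load(f"{n}_e.npy",allow_pickle=True).item()["image"]
    t=a[b[1]:b[3],b[0]:b[2]]; r=cv2.matchTemplate(c[b[1]-12:b[3]+12,b[0]-12:b[2]+12],t,cv2.TM_CCOEFF_NORMED); print(n,cv2.minMaxLoc(r)[1],np.array(cv2.minMaxLoc(r)[3])-12)
print(pose()[2]["eef_pos"])
E
```

```text
time_s: 38.92
eef_pos: [0.2518, -0.2249, 0.2587]
tool_rot: [-3.139, -0.443, -0.202]
contact_force: [0.4, 0.5, 0.5]
opening: 0.0851
grip_force: 0.0
scene flapL before (np.int64(183), np.int64(157)) 28 (np.float64(181.39285714285714), np.float64(158.28571428571428))
scene flapL now (np.int64(183), np.int64(157)) 28 (np.float64(181.10714285714286), np.float64(157.96428571428572))
white 98 26.2 11.1
white 102 26.3 11.0
side flapL before (np.int64(201), np.int64(139)) 1 (np.float64(203.0), np.float64(142.0))
side flapL now (np.int64(201), np.int64(139)) 2 (np.float64(203.0), np.float64(141.5))
white 92 25.1 15.2
white 92 24.9 15.2
scene 0.9989442229270935 [0 0]
side 0.9970083236694336 [0 0]
[ 0.25093895 -0.22764713  0.25875724]
```

The white carrier has not moved (template match 0.999 at zero shift) and the left flap is shut as before. I wait a moment and check that both carriers hang still.

```bash
python3 -m crank '[1,0,0,0,0,0,0,1,0,0,0,0,0,0,1,0,0,0,0,0,0,1,0,0,0,0,0,0,1,0,0,0,0,0,0,1,0,0,0,0,0,0,1,0,0,0,0,0,0,1,0,0,0,0,0,0]' >/dev/null
python3 - <<'E'
from station import *
import numpy as np
a=snapshot("scene")["image"].astype(int)
for i in range(6): b=snapshot("scene")["image"].astype(int)
c=np.load("scene_e.npy",allow_pickle=True).item()["image"].astype(int); o=np.load("scene.npy",allow_pickle=True).item()["image"].astype(int)
for x in (a,c): print((np.abs(x-b).sum(2)[120:215,160:245]>60).sum())
d=np.abs(o-b).sum(2)>90
for n,(x,y) in dict(tip=(229,240),beaker=(255,262),timer=(175,236),amber=(147,238),dish=(318,184),rack=(286,184),green=(243,140),pink=(150,318),orange=(271,312)).items(): print(n,d[y-15:y+16,x-15:x+16].sum(),end=" ")
E
```

```text
0
0
tip 0 beaker 0 timer 195 amber 5 dish 293 rack 0 green 0 pink 0 orange 0
```

```bash
python3 -c "
from station import *
print(finish_job())"
```

```text
the job is handed in; nothing more can be done
None
```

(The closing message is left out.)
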